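Load the locked bench tumbler from a cup

TASK

Load the two bolts into the bench tumbler. Its lid is locked: take the key from its wooden block, push it fully home in the lock and turn it a quarter turn clockwise, so that the lid springs up, and leave the key there. Then carry the steel cup over, tip both bolts from close above across the raised collar into the sunken bowl without dropping them from a height, stand the empty cup upright on the table again, and leave the other things on the table where they are.

Things in the scene. Friction and masses are not known exactly. Their poses are not given: they have to be found in the camera images.
- tumbler: Bench tumbler: grey sheet-metal case 211 x 174 mm, fixed to the table; its deck is 70 mm up. Origin under its centre; x points from its lock (robot's side) to the lid's hinge, y to the left, z up. Low switch and knob beside the lock. The shut lid's top is 128 mm up; the open lid stands on edge behind the bowl, up to 0.22 m high, leaning 30 degrees back.
- bowl (a point): Centre of the tumbler's bowl mouth, level with the top of its raised collar, 102 mm above the table. The round bowl is 104 mm wide inside, its flat floor 77 mm below this point; the collar is 4 mm thick and stands 32 mm above the deck. Axes as the tumbler's; the lid's hinge lies 66 mm away along +x.
- lock_slot (a point): Middle of the key slot in the top face of the square lock housing (46 mm wide, 94 mm up), 100 mm in front of the bowl's centre. Slot 25 mm along y, 7.5 mm along x, chamfered; x points to the bowl, z up. The face is 7 mm thick, the floor of the cavity 20 mm below this point. The blade must be right through the face, tip on the floor, before the key can turn; turned, it cannot be pulled out.
- lock_cam (a joint): Cam under the slot, rad: 0 locked, slot in line with the face; grows as the key turns clockwise seen from above, stop at 1.6. It turns stiffly (about 0.06 N m) and stays where it is left. Its tongue, hidden in the housing, holds the lid's catch for about the first half of the turn.
- lid (a joint): Round aluminium lid, 121 mm wide, on the bowl; rad: 0 shut, 2.1 fully open. Once freed, its spring lifts it within about a second.
- key_bow (a point): Middle of the key's bow, a flat steel grip 44 mm wide (y), 8 mm thick (x), 36 mm high (z). The loose key (0.11 kg) stands upright in a fixed wooden block 50 x 62 x 45 mm, this point then 98 mm above the table; it lifts out after 30 mm.
- key_tip (a point): Lower end of the key, on its axis, 83 mm below the middle of the bow. Flat blade 22 mm wide (y), 5 mm thick (x), 11 mm high, narrowed at its end, in one plane with the bow; above it a round neck of 6 mm, 13 mm long, then a flat stem as wide and thick as the blade. Key axes: z up from tip to bow, y across bow and blade.
- cup_middle (a point): Middle of the loose open steel cup, on its axis, half-way up (34 mm above its underside); z is its axis, towards the mouth. Straight round cup, 67 mm outside, 62 mm inside, 68 mm high, base 4 mm, 0.12 to 0.21 kg empty, upright on the table. Two bolts stand in it, sticking out about 8 mm.
- cup_rim (a point): Centre of the cup's mouth, 34 mm above its middle along its axis. A gripper that grasps the cup from straight above stands in the bolts' way out; one that leans about 45 degrees away from the side to which the cup will be tipped, and grasps close under the rim, leaves it free.
- bolt_a: One of two equal steel bolts, nut run on, 72 mm long, 28 mm over the head, 0.16 kg, standing in the cup. They are oiled and slide once a wall slopes about 10 degrees, so the cup is emptied by tipping it to about 105 degrees from upright. Origin half-way along, 12 mm off the axis; y is its long axis.
- bolt_a_middle (a point): Middle of that bolt, on its axis.
- bolt_b: The other bolt, the same.
- bolt_b_middle (a point): Middle of the other bolt, on its axis.
- cup: The cup's underside, centre; as point cup_middle, 34 mm lower.
- castor: Bystander: castor with black wheel, 55 x 75 x 84 mm, origin under its centre, loose; leave it alone.
- offcut: Bystander: pine block 45 x 75 x 38 mm, origin under its centre, loose; leave it alone.
- tape_measure: Bystander: yellow tape measure 42 x 88 x 62 mm, origin under its centre, loose; leave it alone.
Things that resemble listed ones, but are neither listed nor needed, are in the scene too. Of the things shaped like the part that bears key_bow, the bare steel one is meant.

How it is judged:
By the outcome, as a careful person would: the job done as asked, in the order asked, and still so for the second after the job is handed in, with the robot touching nothing.
It also fails if it takes over 69 s, if anything falls off the work surface, if the arm or the gripper's body presses on something with over 40 N, if the wrist force passes 120 N, or if a joint passes its speed limit or range.

ROBOT

A 6-joint arm with a two-finger parallel gripper is mounted at the origin on a cart in front of the work surface, level with it; the furniture and walls round the work are solid. World frame = base frame: x ahead of the robot, y to its left, z up, the work surface at z = 0. Lengths are in mm, angles in rad, forces in N, time in s.
With the tool pointing down it reaches from about 350 to 725 mm from the base axis. Payload 4.3 kg.
Tool frame: the origin (TCP) lies midway between the tips of the shut fingers; the grasp point (between the pads) lies 19 mm behind it; z points along the fingers, x is the direction in which the jaws open and shut, and the axes are right-handed (so a half turn about z gives the same grasp; the last joint's range is limited). The gripper opens to 85 mm and grips with 20 to 120 N. Pads are 22 mm wide; open, the fingers measure 114 mm over their backs; the gripper's body (76 mm by 85 mm) begins 54 mm behind the grasp point. The pads swing forward as they close: fully open they stand 13 mm farther back than shut.
Start: joints at [-0.11, 0.377, 0.081, 1.274, 0, 1.46], TCP at [575.036, 0.002, 231.329] pointing down, gripper open.
Joint ranges: [-2.72, 2.72], [-0.84, 1.66], [-1.02, 1.22], [-1.77, 2.12], [-1.37, 1.28], [-3.14, 3.14]. Speed limits (rad/s): [2.57, 2.57, 3.14, 3.14, 3.14, 3.14].

INTERFACE

Orientations are given as [roll, pitch, yaw] about the fixed x, y, z axes, in that order (R = Rz(yaw) Ry(pitch) Rx(roll)).
In Python, from workcell import sensors, cams, job, masks_of, mark_of gives the robot as it stands. The module is installed in compiled form; this text tells all that it offers.
- The arm moves only by the tool drive_tool, never from a script. Its arguments are lists of equal length, an entry for each row: "delta_pos": the shift along the world's x, y, z in units of 25 mm (1.0 is 25 mm), a list of three; "rot": the turn, a rotation vector about the world's x, y, z in rad, a list of three; "jaw": the opening, from -1 (shut) to 1 (fully open), so that 0 is half open. In form: {"delta_pos": [[x, y, z], ...], "rot": [[ax, ay, az], ...], "jaw": [jaw, ...]}. A call has 1 to 8 rows; each row is the pose to reach, as a shift and turn from the pose commanded when the call began; what a row does not reach only later rows make up. A row lasts 1/12 s, in which the tool goes at most 41.7 mm and 7.16 degrees, less where a joint would pass 70% of its speed; a pose out of reach is approached as far as the arm can. A call with a gripper value outside its range is refused whole. The fingers move at their own pace and stop on an object; "force" is the grip in N (left out, the last holds). Time passes only in rows, so rows that repeat a pose let the fingers close. It gives the time, the measured TCP pose, the force and the opening at its end, in the units of the state.
- sensors.get_state(): the state, without advancing time (a new reading comes with each control period).
- cams.read_camera(name): name is "scene" or "side" or "wrist"; returns the picture (480x640x3 uint8, red, green, blue); there is no depth.
- cams.camera_params(name): a dict with "mtx" (3x3 intrinsics, pixels), "rvec" (rotation vector, rad) and "tvec" (3), from world to camera coordinates, as OpenCV has them; the wrist camera has in their place "mount" (4x4, takes a point from camera to tool coordinates, whose origin is the TCP and whose axes are the tool frame's). Camera axes: x right, y down, z forward; pixel columns grow to the right and rows downward; lengths in mm; the calibration is good to about 2 mm. The wrist camera is an equidistant fisheye: a pixel r from the principal point sees the ray r / f radians off the axis. A picture is of the moment at which its call begins: read the wrist's pose just before it. camera_params takes no time and is no camera call.
- job.close_job(): hands the job in, once; it reports no verdict.
Trained networks look in the newest picture that a camera, given by its name, has taken for a name from the list of things; names that differ only in an ending like _2 or _b are one class to them, and where a whole thing is asked for, a point or a joint stands for the part that bears it (a point fixed in the world has none). Each returns a list of dicts, best first, with "confidence" (0 to 1); they miss things now and then, are a little off and sometimes report something else, mostly with a low value. They report only what shows in the picture. A call takes as long as a camera call. They do not tell look-alikes from the thing itself.
- masks_of(camera, label): "pixels" (480x640 bool, what is visible of it).
- mark_of(camera, label): "xyz" ([x, y, z] in mm, in world coordinates, good to about 4 mm: a listed point, or the origin of a listed thing).
The state is a dict: "time": time; "q": joint angles; "qvel": joint speeds; "joint_torque": joint torques, N m; "ee_pos": TCP position; "ee_rot": TCP orientation; "force": force on the tool from outside, world axes, zero at the start; "ft_torque": the same for the moment, N m; "grip_width": finger opening in mm.
Only numpy, scipy, OpenCV 4.12 (cv2) and the standard library are available. Lean on these libraries where they do the work, as an engineer would, in place of code of your own. Each camera call takes 0.05 s, during which the arm holds its last target.

## Working session

There is one attempt and no reset: what is moved stays moved. The work goes in short steps, Python scripts to look and compute and a tool call to move; the robot and the scene stay as the last step left them, time stands still between calls to the robot, and variables do not carry over. Pictures are saved under pics/ and viewed, and the job is handed in when it is done.

Besides the shell and the picture viewer there is one more tool, called after ">>>" as name(argument=value, ...), one argument or row to a line, values as JSON. drive_tool: Moves the arm, as the interface text tells. Its arguments: {"type":"object","properties":{"delta_pos":{"type":"array"},"rot":{"type":"array"},"jaw":{"type":"array"},"force":{"type":"number"}},"required":["delta_pos","rot","jaw"]}

```bash
mkdir -p pics; cat > h.py <<'E'
import numpy as np, cv2
from workcell import sensors, cams, job, masks_of, mark_of
def snap(n,f):
    im=cams.read_camera(n); cv2.imwrite('pics/'+f,im[:,:,::-1]); return im
E
python3 - <<'E'
from h import *
s=sensors.get_state(); print({k:np.round(v,3) for k,v in s.items()})
a=snap('scene','s0.png'); b=snap('side','d0.png')
for l in ['tumbler','bowl','lock_slot','key_bow','key_tip','cup_middle','cup_rim','bolt_a_middle','castor','offcut','tape_measure']:
    for c in ['scene','side']:
        try: print(l,c,[(np.round(d['xyz']).tolist(),round(d['confidence'],2)) for d in mark_of(c,l)][:4])
        except Exception as e: print(l,c,e)
for c in ['scene','side','wrist']: print(cams.camera_params(c))
print(sensors.get_state()['time'])
E
```

```text
{'time': np.float64(0.0), 'q': array([-0.11 ,  0.378,  0.08 ,  1.274, -0.   ,  1.46 ]), 'qvel': array([-0.001, -0.001,  0.   , -0.   ,  0.001, -0.001]), 'joint_torque': array([ 1.0000e-03, -4.6360e+01,  2.6988e+01,  2.1000e-02, -0.0000e+00,
       -0.0000e+00]), 'ee_pos': array([5.74369e+02, 4.90000e-02, 2.30360e+02]), 'ee_rot': array([-3.141e+00,  2.000e-03, -0.000e+00]), 'force': array([ 0.076, -0.181,  0.45 ]), 'ft_torque': array([0.051, 0.005, 0.071]), 'grip_width': np.float64(85.131)}
tumbler scene []
tumbler side [([456.0, 199.0, 4.0], 0.59)]
bowl scene [([485.0, 218.0, 98.0], 0.73), ([445.0, -33.0, 44.0], 0.51)]
bowl side [([479.0, 214.0, 101.0], 0.65), ([434.0, -31.0, -3.0], 0.65)]
lock_slot scene [([402.0, 153.0, 97.0], 0.9), ([415.0, 384.0, 17.0], 0.42)]
lock_slot side [([400.0, 152.0, 96.0], 0.8)]
key_bow scene [([417.0, 386.0, 96.0], 0.93), ([399.0, 499.0, 79.0], 0.74)]
key_bow side [([414.0, 383.0, 98.0], 0.59), ([396.0, 503.0, 79.0], 0.56)]
key_tip scene [([405.0, 497.0, 0.0], 0.85), ([417.0, 384.0, 18.0], 0.59), ([434.0, -26.0, 67.0], 0.49)]
key_tip side [([402.0, 501.
[... 1152 characters left out ...]
.66080211],
       [  0.        ,   0.        ,   1.        ]]), 'rvec': array([ 2.20445614, -0.12416696,  0.09114505]), 'tvec': array([-498.00353546,  222.85331165,  765.80727392])}
{'mtx': array([[371.64829954,   0.        , 321.55039219],
       [  0.        , 371.64829954, 243.20917627],
       [  0.        ,   0.        ,   1.        ]]), 'mount': array([[ 9.99999638e-01,  6.67466092e-04,  5.27005461e-04,
        -9.89726560e-01],
       [-7.86522376e-04,  9.61559175e-01,  2.74596674e-01,
        -6.83775733e+01],
       [-3.23462968e-04, -2.74596989e-01,  9.61559353e-01,
        -1.42953539e+02],
       [ 0.00000000e+00,  0.00000000e+00,  0.00000000e+00,
         1.00000000e+00]])}
1.2
```

View pictures.

View pics/s0.png

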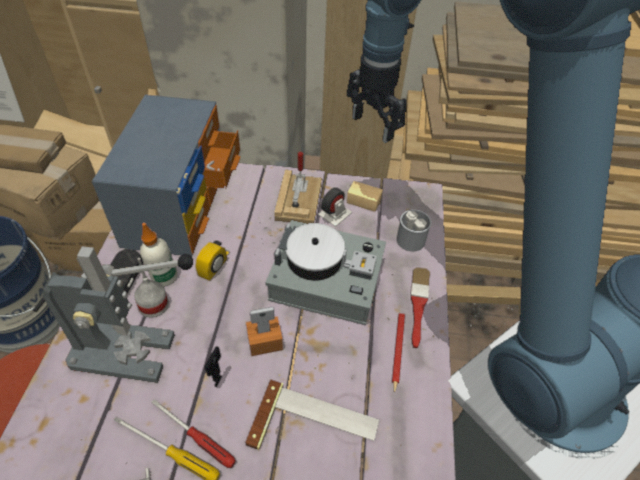

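View pics/d0.png

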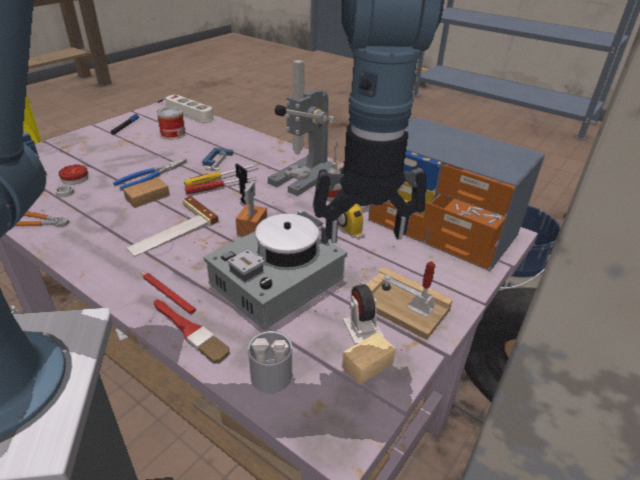

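```bash
python3 - <<'E'
import cv2,numpy as np
a=cv2.imread('pics/s0.png'); b=cv2.imread('pics/d0.png')
c1=cv2.resize(a[290:390,190:310],None,fx=3.3,fy=3.3,interpolation=3)[:, :396]
c2=cv2.resize(b[155:255,200:320],None,fx=3.3,fy=3.3,interpolation=3)[:, :396]
c3=cv2.resize(a[210:325,260:390],(396,330),interpolation=3)
c4=cv2.resize(b[220:390,200:320],(250,270))
cv2.imwrite('pics/c0.png',np.hstack([c1,c2])); cv2.imwrite('pics/c1.png',c3)
E
```

```text
(no output)
```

View pics/c0.png

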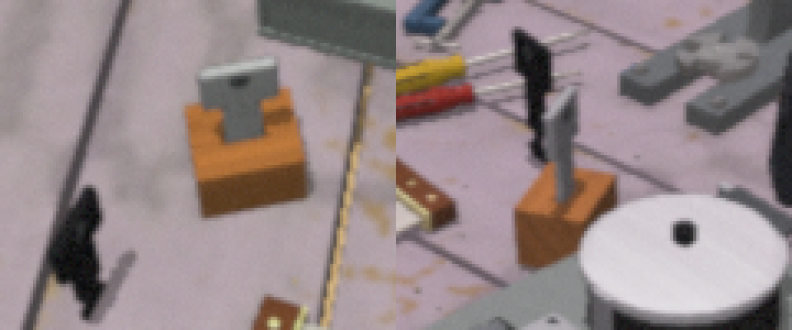

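View pics/c1.png

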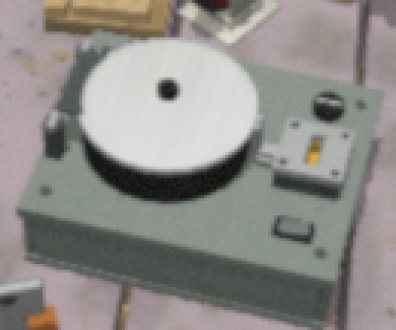

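```bash
cat >> h.py <<'E'
def bp(cam,u,v,z):
    p=cams.camera_params(cam); R=cv2.Rodrigues(p['rvec'])[0]; t=p['tvec']
    d=R.T@np.linalg.inv(p['mtx'])@np.array([u,v,1.]); o=-R.T@t
    return o+d*(z-o[2])/d[2]
def proj(cam,X):
    p=cams.camera_params(cam); return cv2.projectPoints(np.array(X,float).reshape(-1,3),p['rvec'],p['tvec'],p['mtx'],None)[0].reshape(-1,2)
E
python3 - <<'E'
from h import *
def sc(u,v): return 190+u/3.3,290+v/3.3
P=[bp('scene',*sc(*q),116) for q in [(198,70),(278,58),(200,82),(277,70)]]
for q in P: print(q.round(1))
print(np.arctan2(*(P[1]-P[0])[[1,0]]),np.arctan2(*(P[3]-P[2])[[1,0]]))
# block top z=45 front edge
B=[bp('scene',*sc(*q),45) for q in [(186,108),(288,90),(305,140),(199,156)]]
for q in B: print(q.round(1))
print([np.arctan2(*(B[j]-B[i])[[1,0]]) for i,j in [(0,1),(3,2),(1,2),(0,3)]])
# slot & housing z=94
def tc(u,v): return 260+u*130/396,210+v*115/330
for q in [(314,136),(309,166),(322,137),(318,167)]: print('slot',bp('scene',*tc(*q),94).round(1))
H=[bp('scene',*tc(*q),94) for q in [(285,118),(355,130),(343,187),(272,176)]]
for q in H: print('hous',q.round(1))
print([np.arctan2(*(H[j]-H[i])[[1,0]]) for i,j in [(0,1),(3,2),(1,2),(0,3)]])
E
```

```text
[423.8 402.5 116. ]
[404.5 363.5 116. ]
[416.8 405.7 116. ]
[398.5 368.2 116. ]
-2.0294370316228134 -2.0238353637419104
[447.1 401.4  45. ]
[422.1 347.2  45. ]
[389.1 358.2  45. ]
[416.3 412.3  45. ]
[np.float64(-2.002552138575073), np.float64(-2.0362337580118224), np.float64(2.8187260329989376), np.float64(2.8019791946663872)]
slot [408.9 146.1  94. ]
slot [391.  165.9  94. ]
slot [405.2 142.4  94. ]
slot [386.9 161.8  94. ]
hous [432.6 151.   94. ]
hous [397.  120.7  94. ]
hous [364.6 160.1  94. ]
hous [398.6 190.8  94. ]
[np.float64(-2.4356525917774063), np.float64(-2.4077951079344824), np.float64(2.2584838529571316), np.float64(2.278254401797157)]
```

>>> drive_tool(
  delta_pos=[
    [-3.2, 7.7, 0],
    [-3.2, 7.7, 0],
    [-3.2, 7.7, 0],
    [-3.2, 7.7, 0],
    [-3.2, 7.7, 0],
    [-3.2, 7.7, 0],
    [-3.2, 7.7, 0],
  ],
  rot=[
    [0, 0, -0.46],
    [0, 0, -0.46],
    [0, 0, -0.46],
    [0, 0, -0.46],
    [0, 0, -0.46],
    [0, 0, -0.46],
    [0, 0, -0.46],
  ],
  jaw=[1, 1, 1, 1, 1, 1, 1],
  force=80,
)

```text
time: 1.78
ee_pos: [493.8, 194.8, 231.5]
ee_rot: [-3.141, 0.0, -0.455]
force: [-0.6, -0.5, 0.1]
grip_width: 85.1
```

>>> drive_tool(
  delta_pos=[
    [-3.2, 7.7, 0],
    [-3.2, 7.7, 0],
    [-3.2, 7.7, 0],
    [-3.2, 7.7, 0],
    [-3.2, 7.7, 0],
    [-3.2, 7.7, 0],
    [-3.2, 7.7, 0],
    [-3.2, 7.7, 0],
  ],
  rot=[
    [0, 0, 0],
    [0, 0, 0],
    [0, 0, 0],
    [0, 0, 0],
    [0, 0, 0],
    [0, 0, 0],
    [0, 0, 0],
    [0, 0, 0],
  ],
  jaw=[1, 1, 1, 1, 1, 1, 1, 1],
)

```text
time: 2.45
ee_pos: [416.0, 384.0, 231.1]
ee_rot: [3.141, -0.001, -0.461]
force: [1.2, 0.5, -0.9]
grip_width: 85.1
```

```bash
cat >> h.py <<'E'
from scipy.spatial.transform import Rotation as Rn
def wpose():
    s=sensors.get_state(); return np.array(s['ee_pos']),Rn.from_euler('xyz',s['ee_rot']).as_matrix()
def wbp(pose,u,v,z):
    p=cams.camera_params('wrist'); M=p['mtx']; x=(u-M[0,2])/M[0,0]; y=(v-M[1,2])/M[1,1]; r=np.hypot(x,y)
    d=np.array([np.sin(r)*x/r,np.sin(r)*y/r,np.cos(r)]); m=p['mount']
    T,R=pose; o=T+R@m[:3,3]; d=R@m[:3,:3]@d
    return o+d*(z-o[2])/d[2]
def wproj(pose,X):
    p=cams.camera_params('wrist'); M=p['mtx']; m=p['mount']; T,R=pose
    out=[]
    for P in np.array(X,float).reshape(-1,3):
        c=m[:3,:3].T@(R.T@(P-T)-m[:3,3]); r=np.arctan2(np.hypot(c[0],c[1]),c[2]); n=np.hypot(c[0],c[1])
        out.append([M[0,2]+M[0,0]*r*c[0]/n,M[1,2]+M[1,1]*r*c[1]/n])
    return np.array(out)
E
python3 - <<'E'
from h import *
s=sensors.get_state(); print({k:np.round(v,3) for k,v in s.items()})
np.save('wp1.npy',np.vstack([wpose()[0],wpose()[1]]))
snap('wrist','w1.png')
for l in ['key_bow','key_tip','lock_slot','bowl']:
    print(l,[(np.round(d['xyz'],1).tolist(),round(d['confidence'],2)) for d in mark_of('wrist',l)][:4])
E
```

```text
{'time': np.float64(2.45), 'q': array([ 6.340e-01,  3.590e-01,  5.400e-02,  1.266e+00, -1.000e-03,
        2.666e+00]), 'qvel': array([-0.027, -0.008, -0.008, -0.001,  0.004,  0.004]), 'joint_torque': array([ 1.2680e+00, -4.5271e+01,  2.7106e+01, -2.6000e-02,  6.4000e-02,
       -2.0000e-03]), 'ee_pos': array([415.991, 384.033, 231.133]), 'ee_rot': array([ 3.141e+00, -1.000e-03, -4.610e-01]), 'force': array([ 1.204,  0.46 , -0.911]), 'ft_torque': array([-0.014, -0.039, -0.043]), 'grip_width': np.float64(85.11)}
key_bow [([327.0, 451.9, 15.4], 0.93), ([416.6, 386.3, 104.9], 0.88), ([601.3, 63.0, -5.7], 0.26)]
key_tip [([393.6, 497.6, 1.4], 0.96)]
lock_slot []
bowl []
```

View pics/w1.png

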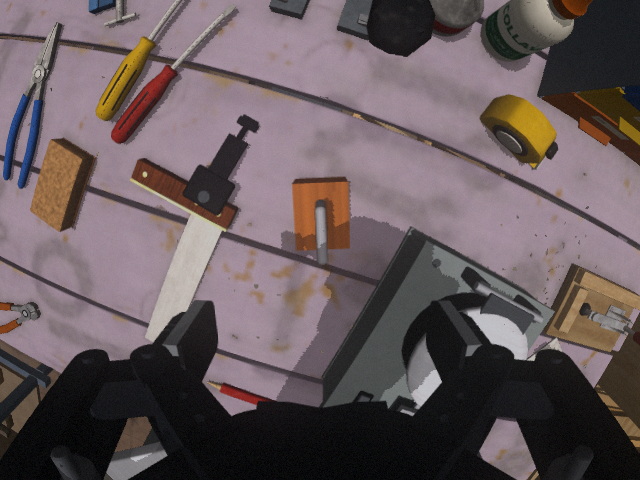

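```bash
python3 - <<'E'
import cv2
a=cv2.imread('pics/w1.png'); cv2.imwrite('pics/c2.png',cv2.resize(a[170:270,280:370],None,fx=6,fy=6,interpolation=3))
E
```

```text
(no output)
```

View pics/c2.png

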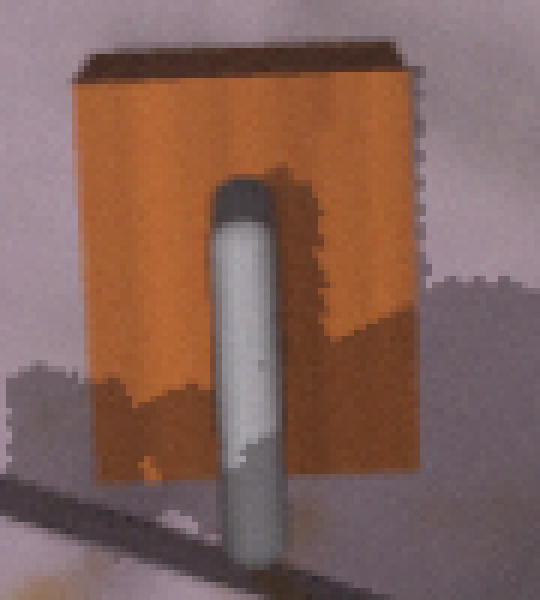

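```bash
python3 - <<'E'
from h import *
w=np.load('wp1.npy'); pose=(w[0],w[1:])
c=lambda u,v:(280+u/6,170+v/6)
A=wbp(pose,*c(243,222),116);B=wbp(pose,*c(256,562),116)
print(A,B,np.hypot(*(A-B)[:2]),(A+B)/2,np.arctan2(*(A-B)[[1,0]])-np.pi/2)
Q=[wbp(pose,*c(*q),45) for q in [(74,82),(412,70),(418,468),(97,482)]]
for q in Q: print(q.round(1))
print(np.mean(Q,0),[np.arctan2(*(Q[j]-Q[i])[[1,0]]) for i,j in [(0,1),(3,2),(2,1),(3,0)]])
E
```

```text
[424.50690714 403.1050549  116.        ] [407.18202831 364.62512541 116.        ] 42.20019431663361 [415.84446773 383.86509015 116.        ] -0.42304647793275185
[405.6 421.7  45. ]
[451.3 401.   45. ]
[425.7 345.   45. ]
[380.3 365.1  45. ]
[415.74547435 383.18865208  45.        ] [np.float64(-0.42461328906976503), np.float64(-0.41493987679954103), np.float64(1.1424099887941654), np.float64(1.1502300441553654)]
```

>>> drive_tool(
  delta_pos=[
    [0.02, -0.03, -1.5],
    [0.02, -0.03, -3],
    [0.02, -0.03, -4.5],
    [0.02, -0.03, -5.5],
    [0.02, -0.03, -6.05],
    [0.02, -0.03, -6.05],
    [0.02, -0.03, -6.05],
  ],
  rot=[
    [0, 0, 0.036],
    [0, 0, 0.036],
    [0, 0, 0.036],
    [0, 0, 0.036],
    [0, 0, 0.036],
    [0, 0, 0.036],
    [0, 0, 0.036],
  ],
  jaw=[0.5, 0, 0, 0, 0, 0, 0],
)

```text
time: 3.28
ee_pos: [415.4, 383.2, 79.7]
ee_rot: [3.14, 0.001, -0.425]
force: [0.1, 0.8, -0.7]
grip_width: 42.4
```

```bash
python3 - <<'E'
from h import *
print(sensors.get_state()['ee_pos'])
snap('wrist','w2.png')
E
```

```text
[415.36482215 383.21654858  79.70388848]
```

View pics/w2.png

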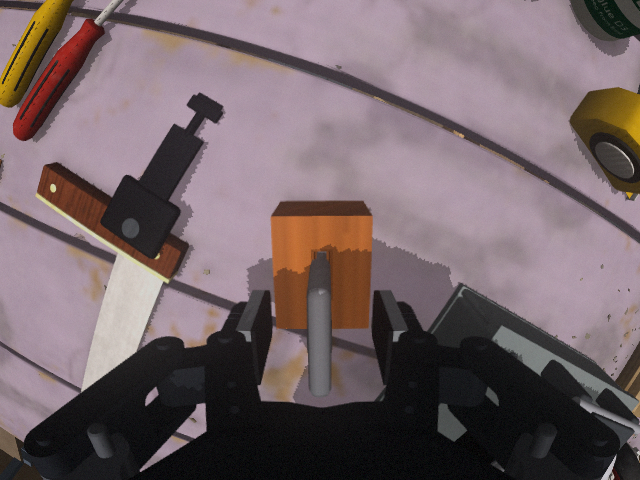

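>>> drive_tool(
  delta_pos=[
    [0, 0, 0],
    [0, 0, 0],
    [0, 0, 0],
    [0, 0, 0],
    [0, 0, 0],
    [0, 0, 0],
  ],
  rot=[
    [0, 0, 0],
    [0, 0, 0],
    [0, 0, 0],
    [0, 0, 0],
    [0, 0, 0],
    [0, 0, 0],
  ],
  jaw=[-1, -1, -1, -1, -1, -1],
  force=80,
)

```text
time: 3.83
ee_pos: [416.5, 385.1, 81.7]
ee_rot: [-3.139, -0.002, -0.424]
force: [-0.6, -1.1, 5.7]
grip_width: 7.2
```

>>> drive_tool(
  delta_pos=[
    [0, 0, 0.5],
    [0, 0, 1],
    [0, 0, 2],
    [0, 0, 3],
    [0, 0, 4.5],
    [0, 0, 6],
    [0, 0, 6],
    [0, 0, 6],
  ],
  rot=[
    [0, 0, 0],
    [0, 0, 0],
    [0, 0, 0],
    [0, 0, 0],
    [0, 0, 0],
    [0, 0, 0],
    [0, 0, 0],
    [0, 0, 0],
  ],
  jaw=[-1, -1, -1, -1, -1, -1, -1, -1],
)

```text
time: 4.5
ee_pos: [417.1, 385.5, 233.0]
ee_rot: [-3.136, -0.003, -0.424]
force: [0.4, 0.6, -1.6]
grip_width: 6.9
```

```bash
python3 - <<'E'
from h import *
print(sensors.get_state()['ee_pos'],sensors.get_state()['ee_rot'])
snap('wrist','w3.png')
a=snap('side','d3.png'); b=snap('scene','s3.png')
for c in ['side','scene']: print([(np.round(d['xyz'],1).tolist(),round(d['confidence'],2)) for l in ['key_bow','key_tip'] for d in mark_of(c,l)])
cv2.imwrite('pics/c3.png',np.hstack([cv2.resize(b[230:340,210:310],(400,440),interpolation=3),cv2.resize(a[90:200,200:300],(400,440),interpolation=3)])[:,:,::-1])
E
```

```text
[417.12596893 385.49948272 232.98015234] [-3.13615127 -0.0032366  -0.42386475]
[([328.4, 456.4, 14.2], 0.86), ([413.3, 381.1, 245.2], 0.48), ([413.1, 387.3, 161.4], 0.78), ([397.6, 497.1, 2.6], 0.61)]
[([329.8, 455.0, 19.5], 0.84), ([415.5, 385.0, 244.3], 0.76), ([443.2, -32.1, 41.6], 0.69), ([437.5, -30.9, 33.5], 0.55), ([412.7, 381.3, 164.8], 0.87), ([434.5, -35.3, 35.0], 0.48)]
```

View pics/w3.png

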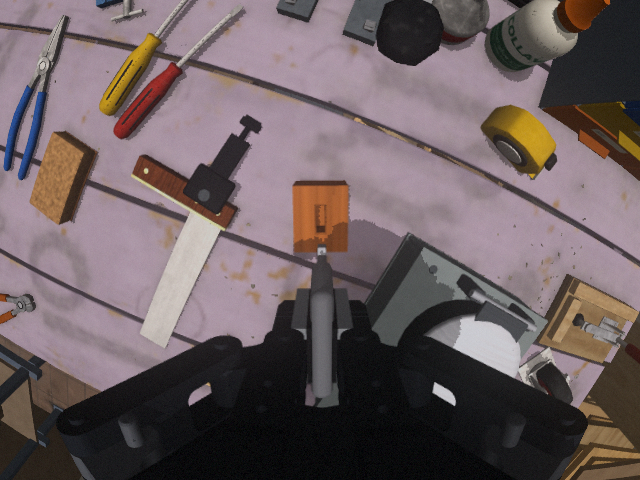

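View pics/c3.png

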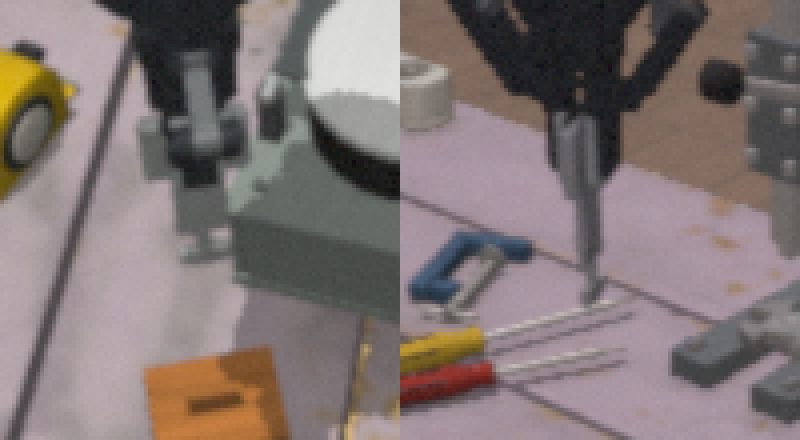

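>>> drive_tool(
  delta_pos=[
    [0.64, -10.86, 0],
    [0.64, -10.86, 0],
    [0.64, -10.86, 0],
    [0.64, -10.86, 0],
    [0.64, -10.86, 0],
    [0.64, -10.86, 0],
    [0.64, -10.86, 0],
    [0.64, -10.86, 0],
  ],
  rot=[
    [0, 0, 1.115],
    [0, 0, 1.115],
    [0, 0, 1.115],
    [0, 0, 1.115],
    [0, 0, 1.115],
    [0, 0, 1.115],
    [0, 0, 1.115],
    [0, 0, 1.115],
  ],
  jaw=[-1, -1, -1, -1, -1, -1, -1, -1],
)

```text
time: 5.52
ee_pos: [431.0, 108.8, 229.5]
ee_rot: [3.14, 0.002, 0.487]
force: [0.3, 0.1, -1.9]
grip_width: 7.0
```

>>> drive_tool(
  delta_pos=[
    [0, 0, 0],
    [0, 0, 0],
    [0, 0, 0],
    [0, 0, 0],
    [0, 0, 0],
  ],
  rot=[
    [0, 0, 0.12],
    [0, 0, 0.2],
    [0, 0, 0.223],
    [0, 0, 0.223],
    [0, 0, 0.223],
  ],
  jaw=[-1, -1, -1, -1, -1],
)

```text
time: 5.93
ee_pos: [431.3, 112.9, 229.8]
ee_rot: [-3.141, 0.0, 0.707]
force: [-0.2, -0.2, -1.4]
grip_width: 7.4
```

```bash
python3 - <<'E'
from h import *
p=wpose(); print(p[0],sensors.get_state()['ee_rot'],sensors.get_state()['qvel'])
np.save('wp4.npy',np.vstack([p[0],p[1]]))
a=snap('wrist','w4.png')
for l in ['lock_slot','bowl','key_tip']:print(l,[(np.round(d['xyz'],1).tolist(),round(d['confidence'],2)) for d in mark_of('wrist',l)])
q=wproj(p,[[401,152.5,94]])[0]; print(q)
u,v=q.astype(int)
cv2.imwrite('pics/c4.png',cv2.resize(a[v-60:v+60,u-75:u+75],(750,600),interpolation=3)[:,:,::-1]); print(u-75,v-60)
E
```

```text
[431.2870873  112.87507862 229.76099307] [-3.14123922e+00  4.69016273e-04  7.07095254e-01] [ 0.00524536  0.00049355  0.00333812  0.00168249  0.00143177 -0.00591624]
lock_slot [([448.2, -27.8, 40.0], 0.65), ([404.6, 152.6, 100.8], 0.61)]
bowl [([478.1, 213.3, 98.3], 0.69), ([452.2, -21.5, 41.8], 0.18)]
key_tip [([428.9, 116.1, 162.7], 0.64)]
[327.28746011 165.82188896]
252 105
```

View pics/w4.png

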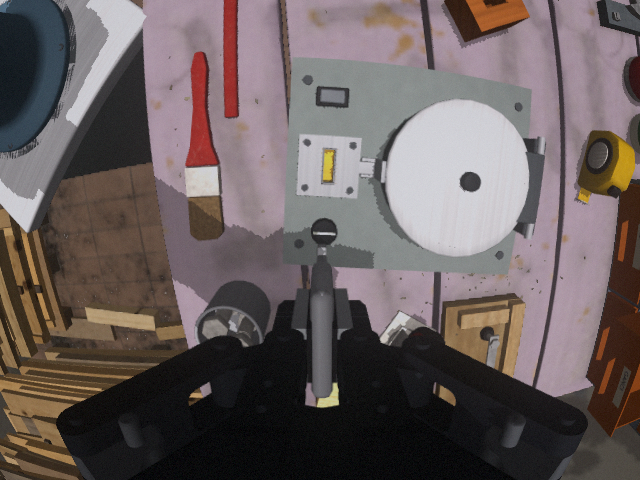

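View pics/c4.png

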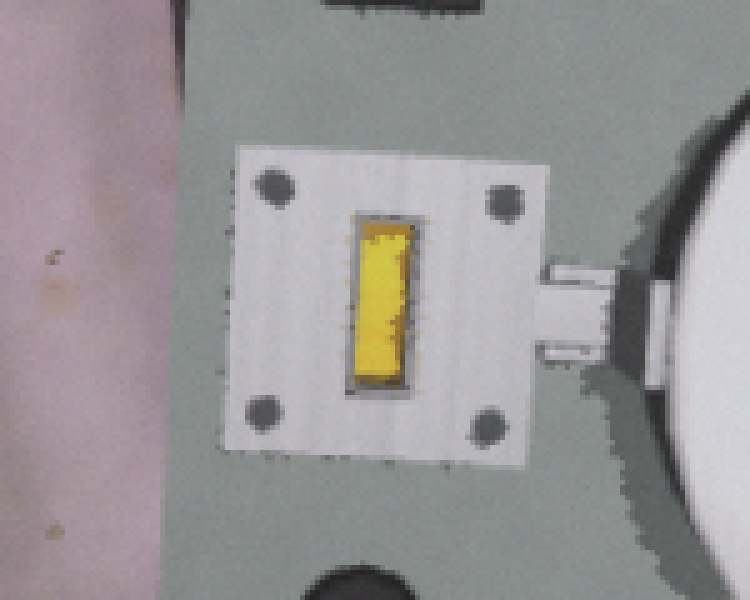

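```bash
python3 - <<'E'
from h import *
w=np.load('wp4.npy'); pose=(w[0],w[1:])
c=lambda q:(252+q[0]/5,105+q[1]/5)
for n,Q in [('slot',[(358,213),(426,219),(410,393),(346,389)]),('hous',[(238,147),(550,165),(527,467),(222,450)]),('scr',[(275,186),(505,202),(487,427),(263,411)])]:
    P=np.array([wbp(pose,*c(q),94) for q in Q]); print(n,P.mean(0).round(1),[np.arctan2(*(P[j]-P[i])[[1,0]]).round(3) for i,j in [(0,1),(3,2),(1,2),(0,3)]])
print(wproj(pose,[pose[0]+pose[1]@np.array([x,y,66.5]) for x in(-2.5,2.5) for y in (-11,0,11)]))
print(pose[0]-[0,0,0])
a=cv2.imread('pics/w4.png'); cv2.imwrite('pics/c5.png',cv2.resize(a[210:400,280:360],None,fx=4,fy=4,interpolation=3)[:600])
E
```

```text
slot [401.9 153.4  94. ] [np.float64(0.623), np.float64(0.647), np.float64(-0.949), np.float64(-0.93)]
hous [402.2 152.9  94. ] [np.float64(0.654), np.float64(0.653), np.float64(-0.924), np.float64(-0.924)]
scr [401.9 152.8  94. ] [np.float64(0.642), np.float64(0.637), np.float64(-0.931), np.float64(-0.922)]
[[319.77259923 240.67598958]
 [319.7833583  258.53496829]
 [319.79639789 275.84407931]
 [328.31899249 240.68314385]
 [328.20799127 258.54021668]
 [328.09047997 275.84758249]]
[431.2870873  112.87507862 229.76099307]
```

View pics/c5.png

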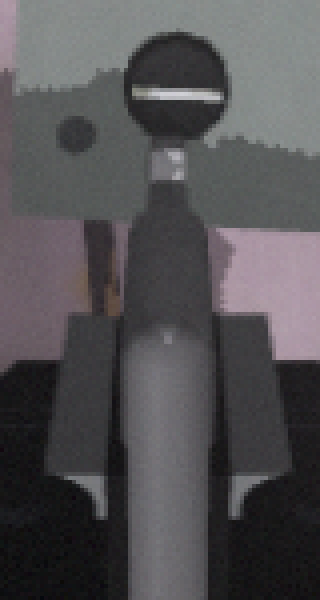

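>>> drive_tool(
  delta_pos=[
    [-0.6, 0.8, 0],
    [-1.15, 1.62, -0.3],
    [-1.15, 1.62, -1],
    [-1.15, 1.62, -1.8],
    [-1.15, 1.62, -2.45],
    [-1.15, 1.62, -2.45],
    [-1.15, 1.62, -2.45],
    [-1.15, 1.62, -2.45],
  ],
  rot=[
    [0, 0, -0.06],
    [0, 0, -0.06],
    [0, 0, -0.06],
    [0, 0, -0.06],
    [0, 0, -0.06],
    [0, 0, -0.06],
    [0, 0, -0.06],
    [0, 0, -0.06],
  ],
  jaw=[-1, -1, -1, -1, -1, -1, -1, -1],
)

```text
time: 6.8
ee_pos: [403.3, 153.4, 169.7]
ee_rot: [3.141, -0.001, 0.648]
force: [0.3, -0.9, -0.7]
grip_width: 6.7
```

```bash
python3 - <<'E'
from h import *
p=wpose(); print(p[0],sensors.get_state()['ee_rot'])
np.save('wp5.npy',np.vstack([p[0],p[1]]))
a=snap('wrist','w5.png'); b=snap('scene','s5.png'); d=snap('side','d5.png')
cv2.imwrite('pics/c6.png',cv2.resize(a[190:310,250:400],(750,600),interpolation=3)[:,:,::-1])
cv2.imwrite('pics/c7.png',np.hstack([cv2.resize(b[190:300,320:410],(360,440),interpolation=3),cv2.resize(d[170:290,200:300],(367,440),interpolation=3)])[:,:,::-1])
E
```

```text
[403.2818387  153.3988935  169.67668833] [ 3.14118870e+00 -9.27216154e-04  6.48294323e-01]
```

View pics/c6.png

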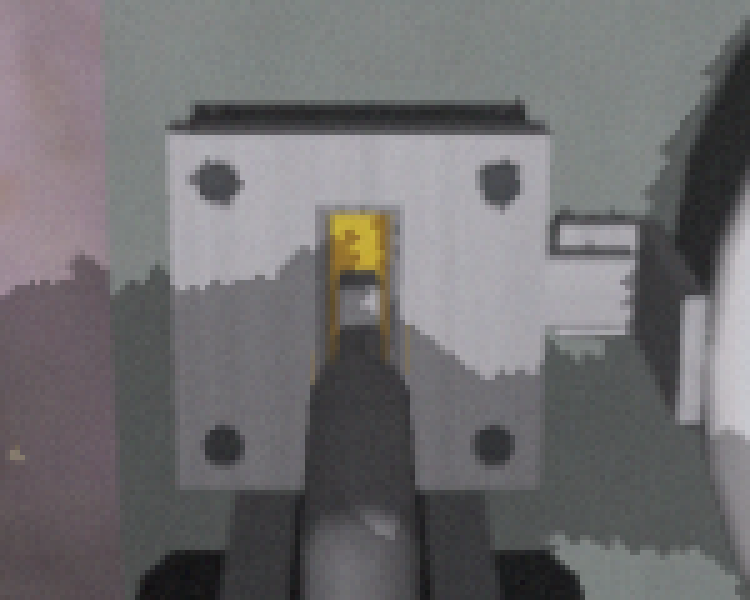

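View pics/c7.png

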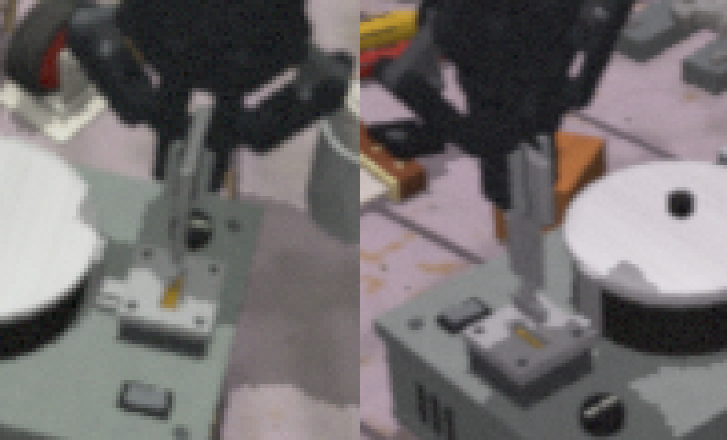

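```bash
python3 - <<'E'
from h import *
w=np.load('wp5.npy'); pose=(w[0],w[1:])
T,R=pose
c=lambda q:(250+q[0]/5,190+q[1]/5)
for z in (94,):
  for q in [(359,206),(318,206),(400,206),(166,132),(550,132),(543,489),(178,489),(217,182),(500,182),(223,444),(494,444)]:
    P=wbp(pose,*c(q),z); print(q,P.round(1),(R.T@(P-T)).round(2))
for h in (62,64,66.5):
  for y in (-11,-9,-7): print(h,y,(wproj(pose,[T+R@np.array([0,y,h])])[0]-[250,190])*5)
  for y in (-11,): print('blade top',(wproj(pose,[T+R@np.array([0,y,h-11])])[0]-[250,190])*5)
  print('stem',(wproj(pose,[T+R@np.array([0,-11,h-24])])[0]-[250,190])*5)
E
```

```text
(359, 206) [393.7 164.1  94. ] [ -1.29 -14.32  75.67]
(318, 206) [389.7 161.1  94. ] [ -6.26 -14.32  75.67]
(400, 206) [397.6 167.1  94. ] [  3.69 -14.33  75.67]
(166, 132) [369.6 157.4  94. ] [-24.55 -23.54  75.64]
(550, 132) [406.4 185.3  94. ] [ 21.72 -23.57  75.69]
(543, 489) [434.9 148.6  94. ] [22.26 22.87 75.71]
(178, 489) [397.7 120.5  94. ] [-24.37  22.89  75.66]
(217, 182) [378.2 156.1  94. ] [-18.49 -17.33  75.65]
(500, 182) [405.5 176.8  94. ] [ 15.79 -17.35  75.68]
(223, 444) [398.7 129.   94. ] [-18.45  16.66  75.67]
(494, 444) [426.  149.7  94. ] [15.81 16.65 75.7 ]
62 -11 [370.26897206 263.15630838]
62 -9 [370.22285377 279.89272844]
62 -7 [370.17630702 296.54107077]
blade top [370.90795391 290.72998974]
stem [371.75155912 327.25649958]
64 -11 [370.15935831 258.43419672]
64 -9 [370.11412246 275.03346789]
64 -7 [370.06846661 291.54692813]
blade top [370.78700961 285.50481296]
stem [371.61489834 321.32979984]
66.5 -11 [370.02499767 252.64918281]
66.5 -9 [369.9808275  269.07982437]
66.5 -7 [369.9362477  285.42738362]
blade top [370.63889237 279.10958146]
stem [371.44772526 314.08487566]
```

>>> drive_tool(
  delta_pos=[
    [-0.04, 0.05, 0],
    [-0.04, 0.05, -0.2],
    [-0.04, 0.05, -0.4],
    [-0.04, 0.05, -0.55],
    [-0.04, 0.05, -0.65],
    [-0.04, 0.05, -0.65],
  ],
  rot=[
    [0, 0, 0],
    [0, 0, 0],
    [0, 0, 0],
    [0, 0, 0],
    [0, 0, 0],
    [0, 0, 0],
  ],
  jaw=[-1, -1, -1, -1, -1, -1],
)

```text
time: 7.45
ee_pos: [401.2, 154.4, 151.7]
ee_rot: [-3.141, 0.001, 0.648]
force: [-0.1, 0.2, -0.3]
grip_width: 7.3
```

```bash
python3 - <<'E'
from h import *
s=sensors.get_state(); print(s['ee_pos'],s['ee_rot'],s['force'],s['ft_torque'])
a=snap('wrist','w6.png')
cv2.imwrite('pics/c8.png',cv2.resize(a[190:310,250:400],(750,600),interpolation=3)[:,:,::-1])
E
```

```text
[401.17800742 154.3733073  151.71446045] [-3.14093869e+00  1.23144116e-03  6.48398300e-01] [-0.09397048  0.17907372 -0.3195866 ] [-0.02119107 -0.00698598 -0.04367911]
```

View pics/c8.png

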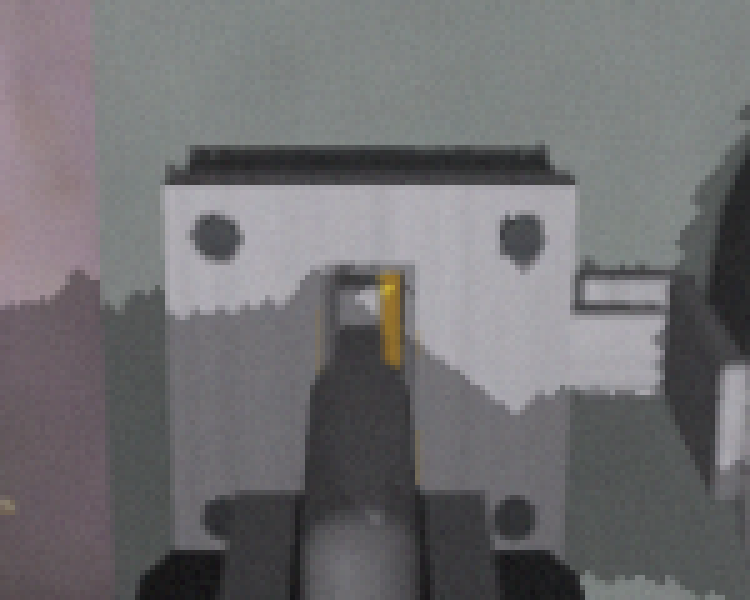

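>>> drive_tool(
  delta_pos=[
    [0.02, 0.015, 0],
    [0.02, 0.015, -0.12],
    [0.02, 0.015, -0.24],
    [0.02, 0.015, -0.36],
    [0.02, 0.015, -0.36],
  ],
  rot=[
    [0, 0, 0],
    [0, 0, 0],
    [0, 0, 0],
    [0, 0, 0],
    [0, 0, 0],
  ],
  jaw=[-1, -1, -1, -1, -1],
)

```text
time: 7.92
ee_pos: [401.8, 154.8, 142.9]
ee_rot: [-3.141, 0.001, 0.648]
force: [-0.2, 0.1, -1.7]
grip_width: 7.2
```

>>> drive_tool(
  delta_pos=[
    [0, 0, -0.08],
    [0, 0, -0.16],
    [0, 0, -0.2],
    [0, 0, -0.2],
  ],
  rot=[
    [0, 0, 0],
    [0, 0, 0],
    [0, 0, 0],
    [0, 0, 0],
  ],
  jaw=[-1, -1, -1, -1],
)

```text
time: 8.25
ee_pos: [402.8, 155.0, 140.5]
ee_rot: [3.141, -0.002, 0.649]
force: [-5.1, -1.1, 15.0]
grip_width: 6.8
```

>>> drive_tool(
  delta_pos=[
    [0, 0, -0.04],
    [0, 0, -0.04],
    [0.003, 0.0, -0.04],
    [0.008, 0.002, -0.04],
    [0.014, 0.004, -0.04],
    [0.02, 0.005, -0.04],
    [0.026, 0.005, -0.04],
    [0.03, 0.005, -0.04],
  ],
  rot=[
    [0, 0, 0],
    [0, 0, 0],
    [0, 0, -0.1],
    [0, 0, -0.2],
    [0, 0, -0.3],
    [0, 0, -0.4],
    [0, 0, -0.5],
    [0, 0, -0.6],
  ],
  jaw=[-1, -1, -1, -1, -1, -1, -1, -1],
  force=110,
)

```text
time: 8.92
ee_pos: [403.8, 154.9, 140.4]
ee_rot: [3.141, -0.003, 0.044]
force: [-6.1, -2.3, 22.0]
grip_width: 6.8
```

```bash
python3 - <<'E'
from h import *
s=sensors.get_state(); print(s['ee_pos'],s['ee_rot'],s['force'],s['ft_torque'],s['q'])
a=snap('wrist','w7.png')
E
```

```text
[403.83431763 154.91939684 140.40092336] [ 3.1411538  -0.00314947  0.04381026] [-6.11024204 -2.34147464 21.97623902] [-0.67273219  1.62493714  0.08770831] [ 2.20146598e-01  1.44710249e-01 -4.73835621e-01  9.49226810e-01
 -9.84544276e-04  1.74713187e+00]
```

View pics/w7.png

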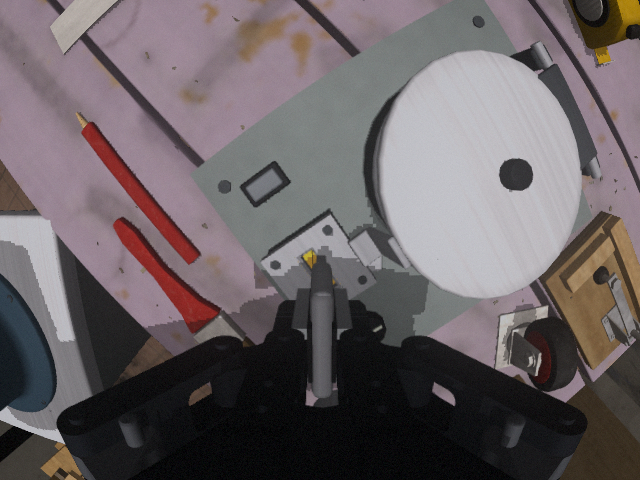

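>>> drive_tool(
  delta_pos=[
    [0.0, 0, 0],
    [0.0, 0, 0],
    [0.0, 0, 0],
    [0.0, 0, 0],
    [0.0, 0, 0],
    [0.0, 0, 0],
    [0.0, 0, 0],
    [0, 0, 0],
  ],
  rot=[
    [0, 0, -0.12],
    [0, 0, -0.24],
    [0, 0, -0.36],
    [0, 0, -0.48],
    [0, 0, -0.6],
    [0, 0, -0.72],
    [0, 0, -0.84],
    [0, 0, -0.96],
  ],
  jaw=[-1, -1, -1, -1, -1, -1, -1, -1],
)

```text
time: 9.63
ee_pos: [404.0, 154.2, 140.4]
ee_rot: [-3.14, -0.004, -0.918]
force: [-7.3, -4.3, 22.2]
grip_width: 6.5
```

>>> drive_tool(
  delta_pos=[
    [0.0, 0, 0],
    [0.0, 0, 0],
  ],
  rot=[
    [0, 0, -0.02],
    [0, 0, -0.02],
  ],
  jaw=[-1, -1],
)

```text
time: 9.8
ee_pos: [404.0, 154.2, 140.4]
ee_rot: [-3.14, -0.004, -0.933]
force: [-5.9, -4.4, 22.2]
grip_width: 6.6
```

```bash
python3 - <<'E'
from h import *
s=sensors.get_state(); print(s['ee_pos'],s['ee_rot'],s['force'],s['ft_torque'],s['q'])
a=snap('side','d8.png'); b=snap('scene','s8.png')
cv2.imwrite('pics/c9.png',np.hstack([cv2.resize(b[180:330,220:400],(400,333)),cv2.resize(a[150:330,190:370],(400,400))[:333]])[:,:,::-1])
E
```

```text
[403.95990165 154.17739067 140.39829984] [-3.14021337 -0.00388162 -0.93257688] [-5.88003445 -4.40268369 22.17199893] [-1.18220791  1.61176017 -0.00790519] [ 0.21984386  0.14476153 -0.47378415  0.94941331 -0.00298645  2.72321016]
```

View pics/c9.png

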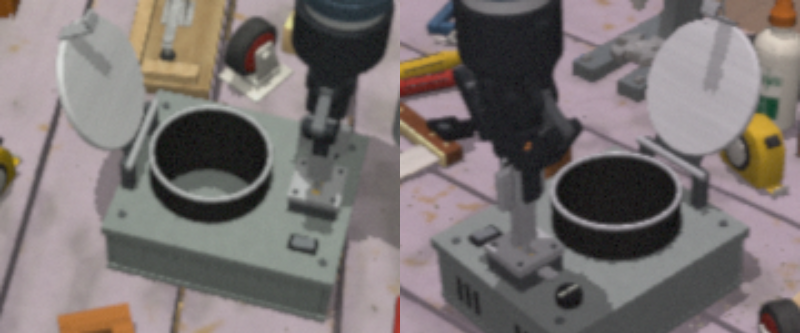

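>>> drive_tool(
  delta_pos=[
    [0, 0, 0.06],
    [0, 0, 0.06],
    [0, 0, 0.06],
    [0, 0, 0.06],
    [0, 0, 0.06],
    [0, 0, 0.06],
  ],
  rot=[
    [0, 0, 0],
    [0, 0, 0],
    [0, 0, 0],
    [0, 0, 0],
    [0, 0, 0],
    [0, 0, 0],
  ],
  jaw=[-1, -1, -0.3, -0.3, -0.3, -0.3],
)

```text
time: 10.4
ee_pos: [403.0, 155.1, 138.9]
ee_rot: [3.141, 0.0, -0.932]
force: [-0.2, -0.5, -0.6]
grip_width: 29.9
```

>>> drive_tool(
  delta_pos=[
    [0, 0, 0.5],
    [0, 0, 1.5],
    [0, 0, 3],
    [0, 0, 4.5],
    [0, 0, 5],
    [0, 0, 5],
  ],
  rot=[
    [0, 0, 0],
    [0, 0, 0],
    [0, 0, 0],
    [0, 0, 0],
    [0, 0, 0],
    [0, 0, 0],
  ],
  jaw=[-0.3, -0.3, -0.3, 0, 0.5, 1],
)

```text
time: 10.9
ee_pos: [405.5, 155.6, 267.8]
ee_rot: [-3.135, -0.003, -0.932]
force: [0.5, 0.7, 0.3]
grip_width: 65.5
```

```bash
python3 - <<'E'
from h import *
s=sensors.get_state(); print(s['ee_pos'],s['ee_rot'],s['force'],s['ft_torque'],s['q'])
p=wpose(); np.save('wp9.npy',np.vstack([p[0],p[1]]))
a=snap('wrist','w9.png')
b=snap('scene','s9.png'); d=snap('side','d9.png')
for c in ['wrist','scene','side']:
  for l in ['cup_rim','cup_middle','bowl','key_bow','tumbler']:print(c,l,[(np.round(d['xyz'],1).tolist(),round(d['confidence'],2)) for d in mark_of(c,l)])
E
```

```text
[405.50372854 155.63584471 267.82825644] [-3.13485356e+00 -3.00096076e-03 -9.31502886e-01] [0.49332034 0.67192421 0.28330047] [ 0.01821184 -0.01017139  0.02359139] [ 2.20212636e-01  7.63833845e-02 -2.12384853e-01  1.27465103e+00
  1.05638233e-06  2.72250174e+00]
wrist cup_rim [([432.2, -29.9, 68.0], 0.75)]
wrist cup_middle [([434.0, -27.0, 29.3], 0.85)]
wrist bowl [([479.4, 213.1, 104.5], 0.68)]
wrist key_bow [([402.2, 156.9, 161.0], 0.96), ([326.7, 453.9, 15.2], 0.9), ([602.7, 62.5, -3.7], 0.75)]
wrist tumbler [([458.4, 196.3, 5.0], 0.79), ([403.2, 150.8, 98.1], 0.62), ([453.3, -19.9, 42.5], 0.42)]
scene cup_rim []
scene cup_middle [([432.4, -33.0, 36.6], 0.91)]
scene bowl [([486.4, 217.5, 98.6], 0.64)]
scene key_bow [([402.0, 154.0, 154.9], 0.62), ([328.7, 456.8, 16.6], 0.61)]
scene tumbler [([460.1, 198.9, 3.3], 0.86)]
side cup_rim [([431.1, -33.6, 70.6], 0.8)]
side cup_middle [([434.5, -27.7, 33.3], 0.88)]
side bowl [([484.0, 215.1, 102.3], 0.65), ([605.1, 61.9, 2.5], 0.3)]
side key_bow [([327.6, 457.3, 15.1], 0.58), ([399.8, 153.7, 156.8], 0.56)]
side tumbler [([457.9, 198.3, 5.0], 0.78)]
```

View pics/w9.png

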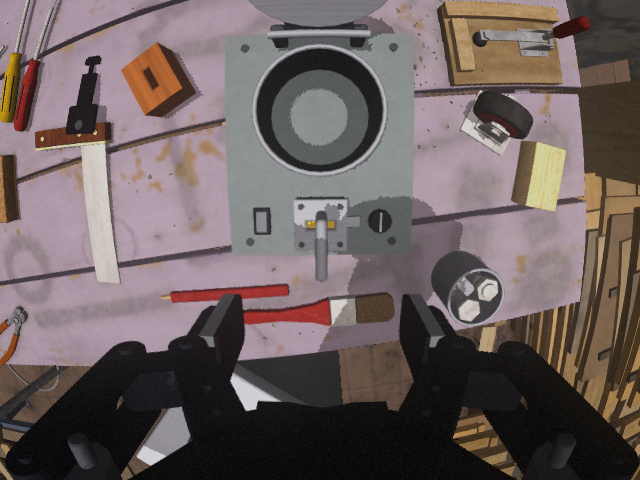

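View pics/s9.png

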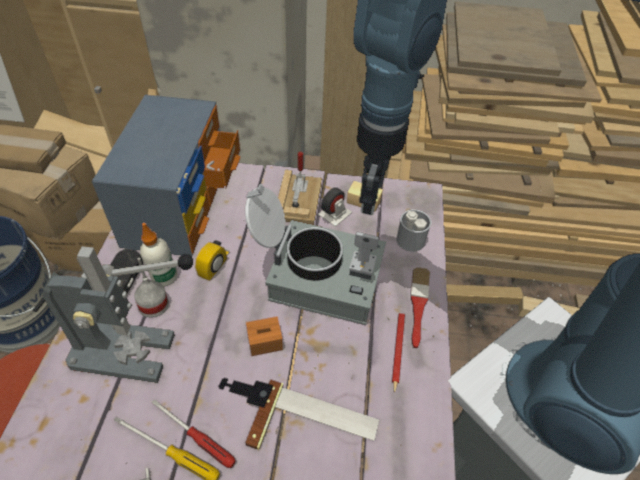

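```bash
cat >> h.py <<'E'
def plan(pos,roll,yaw,pitch=0):
    p,R=wpose(); G=Rn.from_euler('xyz',[roll,pitch,yaw]).as_matrix()
    return ((np.array(pos)-p)/25).round(3),Rn.from_matrix(G@R.T).as_rotvec().round(4)
E
python3 - <<'E'
from h import *
print(bp('side',222,350,10),bp('scene',424,270,10),bp('scene',418,290,10))
print(plan([433,-82,200],np.pi+.785,0))
# rim ellipse from wrist mask
E
```

```text
[356.65213128  23.67938611  10.        ] [349.75462445  11.63880169  10.        ] [319.93523867  59.76777038  10.        ]
(array([ 1.197, -9.481, -2.565]), array([ 0.7262, -0.3649,  0.882 ]))
```

>>> drive_tool(
  delta_pos=[
    [0.2, -1.5, 0.2],
    [0.4, -3, 0.2],
    [0.6, -4.5, 0],
    [0.8, -6, -0.6],
    [1, -7.5, -1.2],
    [1.2, -9, -1.8],
    [1.2, -9.5, -2.5],
    [1.2, -9.5, -2.5],
  ],
  rot=[
    [0.726, -0.365, 0.882],
    [0.726, -0.365, 0.882],
    [0.726, -0.365, 0.882],
    [0.726, -0.365, 0.882],
    [0.726, -0.365, 0.882],
    [0.726, -0.365, 0.882],
    [0.726, -0.365, 0.882],
    [0.726, -0.365, 0.882],
  ],
  jaw=[1, 1, 1, 1, 1, 1, 1, 1],
  force=40,
)

```text
time: 12.47
ee_pos: [433.3, -77.4, 206.0]
ee_rot: [-2.654, 0.096, -0.342]
force: [1.3, 0.6, 0.5]
grip_width: 85.2
```

```bash
python3 - <<'E'
from h import *
s=sensors.get_state(); print(s['ee_pos'],s['ee_rot'],s['q'])
print(plan([433.4,-82,105],np.pi+.785,0))
E
```

```text
[433.25382052 -77.39323866 206.00868748] [-2.65444934  0.09637029 -0.34200058] [-0.63548008  0.25617899 -0.26511046  1.29118111  0.43729597  1.2473329 ]
(array([ 0.006, -0.184, -4.04 ]), array([ 0.2782, -0.1456,  0.3248]))
```

>>> drive_tool(
  delta_pos=[
    [0, -0.18, 0],
    [0, -0.18, -0.5],
    [0, -0.18, -1.5],
    [0, -0.18, -3],
    [0, -0.18, -4],
    [0, -0.18, -4],
    [0, -0.18, -4],
  ],
  rot=[
    [0.278, -0.146, 0.325],
    [0.278, -0.146, 0.325],
    [0.278, -0.146, 0.325],
    [0.278, -0.146, 0.325],
    [0.278, -0.146, 0.325],
    [0.278, -0.146, 0.325],
    [0.278, -0.146, 0.325],
  ],
  jaw=[1, 1, 1, 1, 1, 1, 1],
)

```text
time: 13.05
ee_pos: [432.1, -79.4, 105.2]
ee_rot: [-2.357, 0.008, -0.002]
force: [1.5, 0.3, 0.1]
grip_width: 85.8
```

```bash
python3 - <<'E'
from h import *
s=sensors.get_state(); print(s['ee_pos'],s['ee_rot'],s['q'])
p=wpose(); np.save('wp10.npy',np.vstack([p[0],p[1]]))
a=snap('wrist','w10.png')
for c in ['wrist']:
  for l in ['cup_rim','cup_middle']:print(c,l,[(np.round(d['xyz'],1).tolist(),round(d['confidence'],2)) for d in mark_of(c,l)])
t=np.linspace(0,2*np.pi,40)
q=wproj(p,[[433.4+33.5*np.cos(x),-30+33.5*np.sin(x),68] for x in t]).astype(int)
a=a.copy(); cv2.polylines(a,[q.reshape(-1,1,2)],True,(0,255,0)); cv2.imwrite('pics/w10b.png',a[:,:,::-1])
E
```

```text
[432.13169301 -79.41386488 105.2133571 ] [-2.35678100e+00  8.11096991e-03 -1.76296271e-03] [-0.72424104  0.60529236 -0.20944591  1.34399854  0.55429505  0.6798581 ]
wrist cup_rim [([432.9, -28.4, 66.3], 0.57)]
wrist cup_middle [([434.9, -28.6, 32.8], 0.87)]
```

View pics/w10b.png

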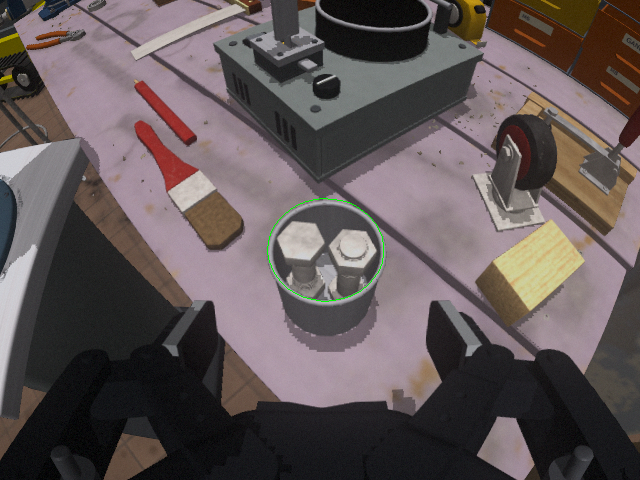

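>>> drive_tool(
  delta_pos=[
    [0.07, 0.5, -0.5],
    [0.07, 1.1, -1.15],
    [0.07, 1.7, -1.75],
    [0.07, 2.2, -2.3],
    [0.07, 2.5, -2.6],
    [0.07, 2.65, -2.75],
    [0.07, 2.65, -2.75],
  ],
  rot=[
    [0, 0, 0],
    [0, 0, 0],
    [0, 0, 0],
    [0, 0, 0],
    [0, 0, 0],
    [0, 0, 0],
    [0, 0, 0],
  ],
  jaw=[1, 1, 1, 1, 1, 1, 1],
)

```text
time: 13.78
ee_pos: [434.7, -13.2, 37.8]
ee_rot: [-2.36, 0.004, 0.0]
force: [-1.1, -0.5, 0.7]
grip_width: 85.3
```

```bash
python3 - <<'E'
from h import *
s=sensors.get_state(); print(s['ee_pos'],s['ee_rot'],s['force'])
a=snap('wrist','w11.png'); d=snap('side','d11.png'); cv2.imwrite('pics/c11.png',cv2.resize(d[260:420,180:380],(800,600))[:,:,::-1])
E
```

```text
[434.71482565 -13.1718382   37.80520375] [-2.36033683e+00  3.98547106e-03  3.57191754e-04] [-1.06021658 -0.4712139   0.71011101]
```

View pics/w11.png

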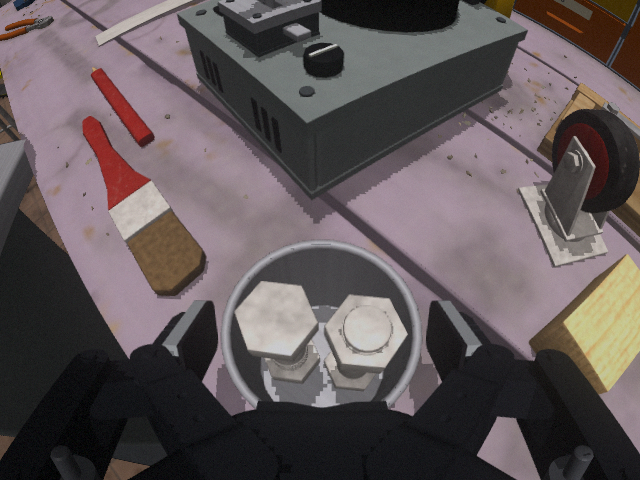

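View pics/c11.png

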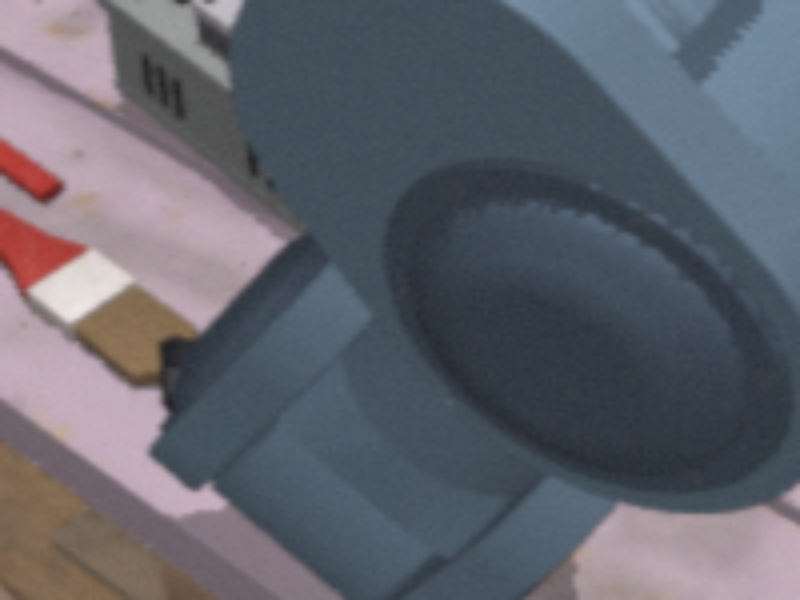

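>>> drive_tool(
  delta_pos=[
    [0, 0, 0],
    [0, 0, 0],
    [0, 0, 0],
    [0, 0, 0],
    [0, 0, 0],
  ],
  rot=[
    [0, 0, 0],
    [0, 0, 0],
    [0, 0, 0],
    [0, 0, 0],
    [0, 0, 0],
  ],
  jaw=[0, -0.2, -0.5, -1, -1],
  force=80,
)

```text
time: 14.3
ee_pos: [435.2, -14.9, 38.1]
ee_rot: [-2.36, 0.004, -0.003]
force: [-3.1, -4.4, 8.3]
grip_width: 65.0
```

>>> drive_tool(
  delta_pos=[
    [0, 0, 0.2],
    [0, 0, 0.6],
    [0, 0, 1.2],
    [0, 0, 2],
    [0, 0, 3],
    [0, 0, 4],
    [0, 0, 5],
    [0, 0, 5],
  ],
  rot=[
    [0, 0, 0],
    [0, 0, 0],
    [0, 0, 0],
    [0, 0, 0],
    [0, 0, 0],
    [0, 0, 0],
    [0, 0, 0],
    [0, 0, 0],
  ],
  jaw=[-1, -1, -1, -1, -1, -1, -1, -1],
)

```text
time: 14.97
ee_pos: [436.1, -14.6, 165.7]
ee_rot: [-2.362, 0.0, -0.002]
force: [0.8, 0.1, -4.3]
grip_width: 65.1
```

```bash
python3 - <<'E'
from h import *
s=sensors.get_state(); print(s['ee_pos'],s['ee_rot'],s['force'],s['q'])
p=wpose(); np.save('wp12.npy',np.vstack([p[0],p[1]]))
a=snap('wrist','w12.png'); d=snap('side','d12.png'); b=snap('scene','s12.png')
for c in ['wrist','scene','side']:
  for l in ['cup_rim','cup_middle']:print(c,l,[(np.round(d['xyz'],1).tolist(),round(d['confidence'],2)) for d in mark_of(c,l)])
E
```

```text
[436.05132683 -14.55984836 165.70876031] [-2.36187775e+00  4.30963978e-04 -1.65228705e-03] [ 0.83309582  0.13417602 -4.30279324] [-0.61945215  0.46348508 -0.25749745  1.37017957  0.61008712  0.78591623]
wrist cup_rim [([435.5, -28.0, 192.5], 0.78)]
wrist cup_middle [([436.1, -26.7, 158.2], 0.77), ([439.1, -30.1, 124.5], 0.32), ([638.7, 368.1, 1.8], 0.17)]
scene cup_rim [([436.6, -29.0, 192.9], 0.57)]
scene cup_middle [([435.0, -33.2, 159.4], 0.86)]
side cup_rim [([593.7, -28.4, -2.2], 0.56)]
side cup_middle []
```

View pics/w12.png

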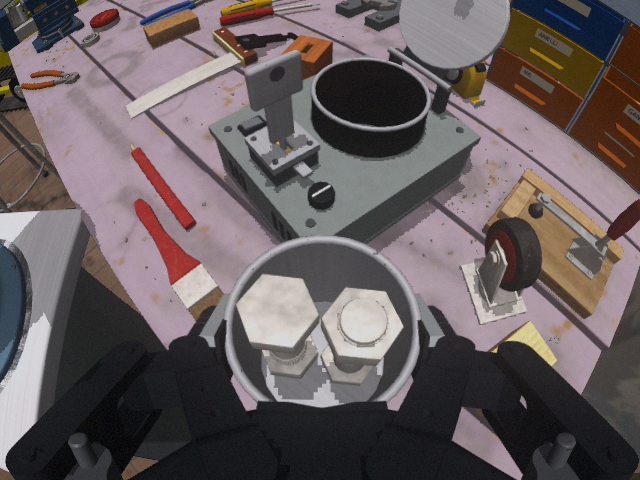

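View pics/s12.png

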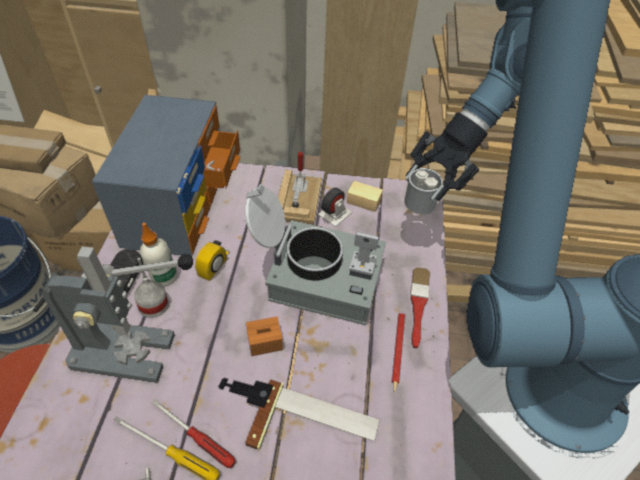

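```bash
cat >> h.py <<'E'
B=np.array([482.1,213.7,102.]); PSI=.647
XT=np.array([np.cos(PSI),np.sin(PSI),0]); D=np.array([-np.sin(PSI),np.cos(PSI),0]); Z=np.array([0,0,1.])
RIM=np.array([0,-10.8,-31.3])
def pour(th,s,z,xo=-4,psi=PSI):
    th=np.radians(th); L=B+XT*xo+D*s; L[2]=z
    rim=L-33.5*(D*np.cos(th)-Z*np.sin(th))
    roll=np.pi+.785-th
    R=Rn.from_euler('xyz',[roll,0,psi]).as_matrix()
    return rim-R@RIM, roll
def tell(*a,**k):
    T,r=pour(*a,**k); dp,rv=plan(T,r,PSI); print(a,T.round(1),round(r,3),dp.tolist(),rv.tolist())
E
python3 - <<'E'
from h import *
tell(40,-60,190)
tell(75,-45,150)
tell(85,-42,118)
tell(100,-42,114)
tell(110,-42,112)
E
```

```text
(40, -60, 190) [535.4 136.5 179.4] 3.228 [4.06, 5.996, 0.738] [-0.6697, -0.2317, 0.6239]
(75, -45, 150) [526.3 148.5 160.7] 2.618 [3.698, 6.475, -0.012] [-1.2575, -0.4276, 0.5566]
(85, -42, 118) [523.1 152.8 134.3] 2.443 [3.568, 6.646, -1.064] [-1.4248, -0.4832, 0.5288]
(100, -42, 114) [519.9 157.  137.9] 2.181 [3.441, 6.815, -0.922] [-1.6751, -0.5664, 0.4793]
(110, -42, 112) [517.2 160.6 140.1] 2.007 [3.331, 6.961, -0.836] [-1.8413, -0.6215, 0.4408]
```

>>> drive_tool(
  delta_pos=[
    [0.3, 0.5, 0.5],
    [0.8, 1.2, 0.74],
    [1.4, 2, 0.74],
    [2, 2.9, 0.74],
    [2.6, 3.8, 0.74],
    [3.2, 4.7, 0.74],
    [3.7, 5.4, 0.74],
    [4.06, 6, 0.74],
  ],
  rot=[
    [-0.083, -0.029, 0.077],
    [-0.166, -0.058, 0.155],
    [-0.25, -0.087, 0.233],
    [-0.333, -0.115, 0.31],
    [-0.417, -0.144, 0.388],
    [-0.5, -0.173, 0.466],
    [-0.584, -0.202, 0.544],
    [-0.67, -0.232, 0.624],
  ],
  jaw=[-1, -1, -1, -1, -1, -1, -1, -1],
)

```text
time: 16.08
ee_pos: [536.3, 138.4, 180.1]
ee_rot: [-3.058, -0.001, 0.653]
force: [0.4, -0.2, -5.7]
grip_width: 64.7
```

```bash
python3 - <<'E'
from h import *
s=sensors.get_state(); print(s['ee_pos'],s['ee_rot'],s['force'],s['q'])
tell(40,-60,190)
tell(75,-45,150)
tell(85,-42,120)
E
```

```text
[536.30702909 138.38496991 180.0525204 ] [-3.05845674e+00 -9.95055863e-04  6.52855014e-01] [ 0.39562733 -0.23272563 -5.70263056] [ 0.09774093  0.38595814 -0.04276036  1.1851228   0.07115354  1.01410857]
(40, -60, 190) [535.4 136.5 179.4] 3.228 [-0.037, -0.075, -0.026] [0.0024, 0.0031, -0.0059]
(75, -45, 150) [526.3 148.5 160.7] 2.618 [-0.399, 0.405, -0.776] [-0.4839, -0.3666, -0.006]
(85, -42, 120) [523.1 152.8 136.3] 2.443 [-0.528, 0.576, -1.748] [-0.6229, -0.4723, -0.0059]
```

>>> drive_tool(
  delta_pos=[
    [-0.07, 0.07, 0],
    [-0.14, 0.14, -0.1],
    [-0.2, 0.2, -0.25],
    [-0.27, 0.27, -0.4],
    [-0.33, 0.33, -0.6],
    [-0.4, 0.4, -0.77],
    [-0.4, 0.4, -0.77],
  ],
  rot=[
    [-0.08, -0.061, 0],
    [-0.16, -0.122, 0],
    [-0.24, -0.183, 0],
    [-0.32, -0.244, 0],
    [-0.4, -0.305, -0.003],
    [-0.484, -0.367, -0.006],
    [-0.484, -0.367, -0.006],
  ],
  jaw=[-1, -1, -1, -1, -1, -1, -1],
)

```text
time: 16.67
ee_pos: [519.7, 148.5, 155.7]
ee_rot: [2.625, 0.006, 0.65]
force: [-2.3, 0.3, -6.6]
grip_width: 65.0
```

```bash
python3 - <<'E'
from h import *
s=sensors.get_state(); print(s['ee_pos'],s['ee_rot'],s['force'],s['q'])
tell(75,-45,150)
tell(85,-42,120)
d=snap('side','d14.png'); b=snap('scene','s14.png');w=snap('wrist','w14.png')
cv2.imwrite('pics/c14.png',np.hstack([cv2.resize(b[150:330,240:420],(400,400)),cv2.resize(d[150:330,220:400],(400,400))])[:,:,::-1])
E
```

```text
[519.73296946 148.45313886 155.73428464] [2.6252139  0.00604477 0.64970774] [-2.32918436  0.26845718 -6.55347625] [ 0.44004152  0.28192516 -0.36955596  0.80752302 -0.5052381   1.33064838]
(75, -45, 150) [526.3 148.5 160.7] 2.618 [0.264, 0.002, 0.197] [-0.0024, -0.0094, -0.0027]
(85, -42, 120) [523.1 152.8 136.3] 2.443 [0.135, 0.173, -0.775] [-0.1415, -0.1148, -0.0021]
```

View pics/c14.png

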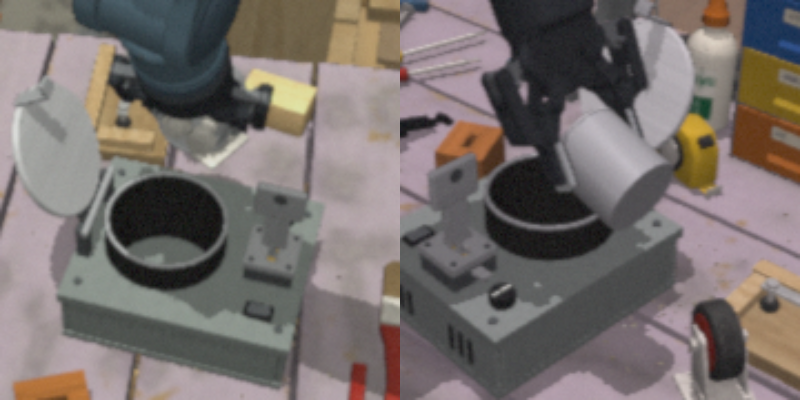

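View pics/w14.png

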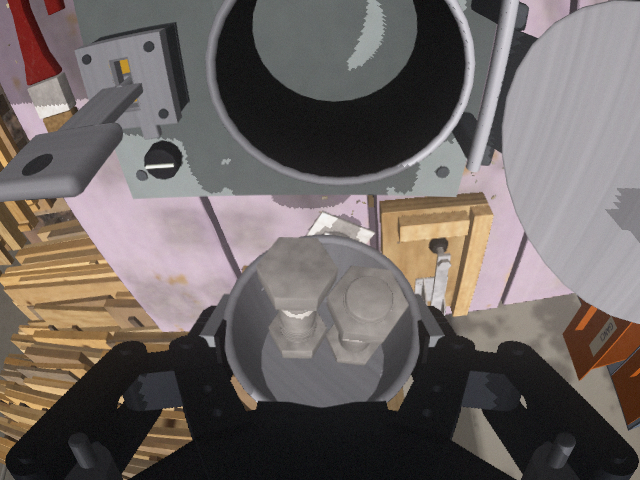

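>>> drive_tool(
  delta_pos=[
    [0.13, 0.05, -0.1],
    [0.13, 0.12, -0.4],
    [0.13, 0.17, -0.65],
    [0.13, 0.17, -0.65],
    [0.13, 0.17, -0.65],
  ],
  rot=[
    [-0.07, -0.05, 0],
    [-0.14, -0.115, 0],
    [-0.14, -0.115, 0],
    [-0.14, -0.115, 0],
    [-0.14, -0.115, 0],
  ],
  jaw=[-1, -1, -1, -1, -1],
)

```text
time: 17.23
ee_pos: [529.5, 149.8, 144.7]
ee_rot: [2.441, -0.01, 0.643]
force: [1.2, 0.0, -3.9]
grip_width: 65.2
```

```bash
python3 - <<'E'
from h import *
s=sensors.get_state(); print(s['ee_pos'],s['ee_rot'],s['force'],s['q'],s['qvel'])
tell(85,-42,120)
tell(100,-42,114)
tell(110,-42,112)
d=snap('side','d15.png'); w=snap('wrist','w15.png')
cv2.imwrite('pics/c15.png',cv2.resize(d[190:330,230:380],(640,600))[:,:,::-1])
E
```

```text
[529.50536573 149.79298517 144.68408089] [ 2.44105645 -0.01013929  0.64347428] [ 1.23940598e+00  3.30911835e-03 -3.87497604e+00] [ 0.52405688  0.33381066 -0.42335558  0.70355006 -0.6933449   1.41528047] [-0.00436419 -0.01723935  0.02308024 -0.00546941 -0.01781243  0.00464555]
(85, -42, 120) [523.1 152.8 136.3] 2.443 [-0.256, 0.12, -0.333] [-0.0045, 0.0093, 0.0035]
(100, -42, 114) [519.9 157.  137.9] 2.181 [-0.384, 0.289, -0.271] [-0.2136, -0.1482, 0.0022]
(110, -42, 112) [517.2 160.6 140.1] 2.007 [-0.493, 0.434, -0.185] [-0.353, -0.2532, 0.0013]
```

View pics/c15.png

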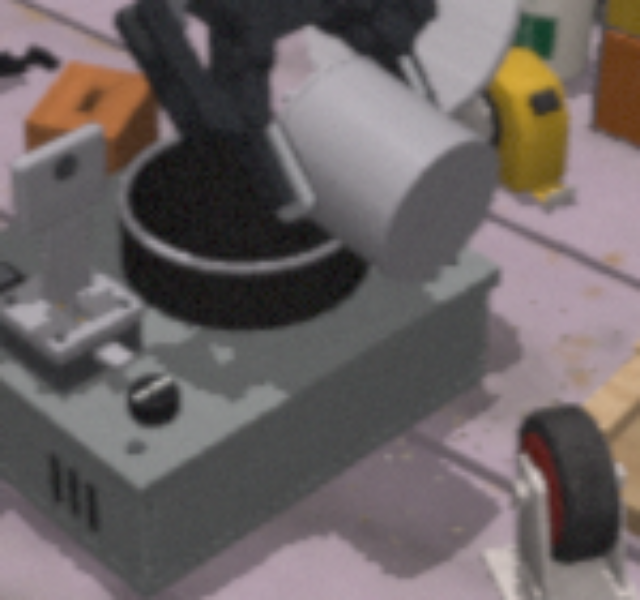

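View pics/w15.png

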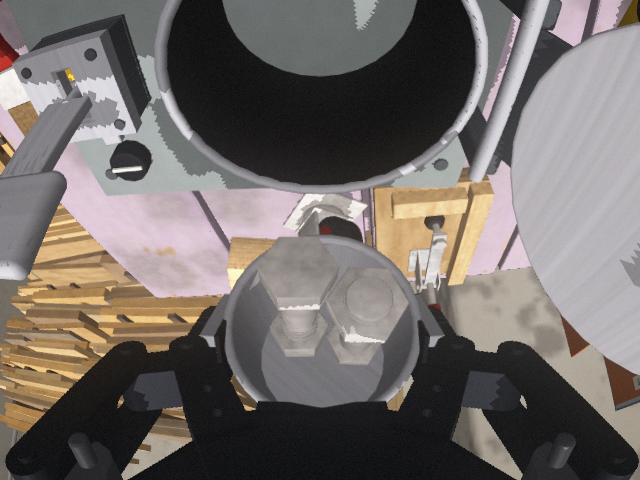

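>>> drive_tool(
  delta_pos=[
    [-0.15, 0.08, -0.1],
    [-0.25, 0.13, -0.2],
    [-0.28, 0.17, -0.33],
    [-0.28, 0.17, -0.33],
    [-0.28, 0.17, -0.33],
  ],
  rot=[
    [0, 0, 0],
    [0, 0, 0],
    [-0.03, -0.02, 0.003],
    [-0.07, -0.045, 0.003],
    [-0.07, -0.045, 0.003],
  ],
  jaw=[-1, -1, -1, -1, -1],
)

```text
time: 17.75
ee_pos: [520.9, 155.1, 135.0]
ee_rot: [2.357, -0.002, 0.65]
force: [0.3, 0.3, -5.5]
grip_width: 64.9
```

```bash
python3 - <<'E'
from h import *
p=wpose(); print(p[0],sensors.get_state()['ee_rot'],sensors.get_state()['force'])
rim=p[0]+p[1]@RIM; a=p[1]@Rn.from_euler('x',np.pi+.785).as_matrix().T@Z
ld=p[1]@Rn.from_euler('x',np.pi+.785).as_matrix().T@np.array([0,1.,0]); lip=rim+33.5*ld
print('theta',np.degrees(np.arccos(a[2])),'lip s',(lip-B)@D,(lip-B)@XT,lip[2])
w=snap('wrist','w16.png').copy(); 
t=np.linspace(0,2*np.pi,60)
for C,u,v,r,col in [(B,XT,D,52,(0,255,0)),(B,XT,D,56,(0,255,0)),(rim,XT,ld,33.5,(255,0,0))]:
    q=wproj(p,[C+r*(u*np.cos(x)+v*np.sin(x)) for x in t]).astype(int); cv2.polylines(w,[q.reshape(-1,1,2)],True,col)
cv2.imwrite('pics/w16b.png',w[:,:,::-1])
tell(95,-38,114); tell(105,-38,112);tell(112,-38,112)
E
```

```text
[520.85370299 155.10325873 135.04002388] [ 2.35659248e+00 -2.05876407e-03  6.49903255e-01] [ 0.26888857  0.25882242 -5.51352716]
theta 89.95438392341968 lip s -40.32456430832776 -4.447819672766745 116.04761042312091
(95, -38, 114) [518.7 158.6 135.5] 2.269 [-0.103, 0.14, 0.001] [-0.0725, -0.0514, -0.0029]
(105, -38, 112) [516.2 161.9 138.1] 2.094 [-0.204, 0.273, 0.102] [-0.2116, -0.1568, -0.0031]
(112, -38, 112) [514.2 164.6 140.8] 1.972 [-0.284, 0.38, 0.21] [-0.309, -0.2306, -0.0033]
```

View pics/w16b.png

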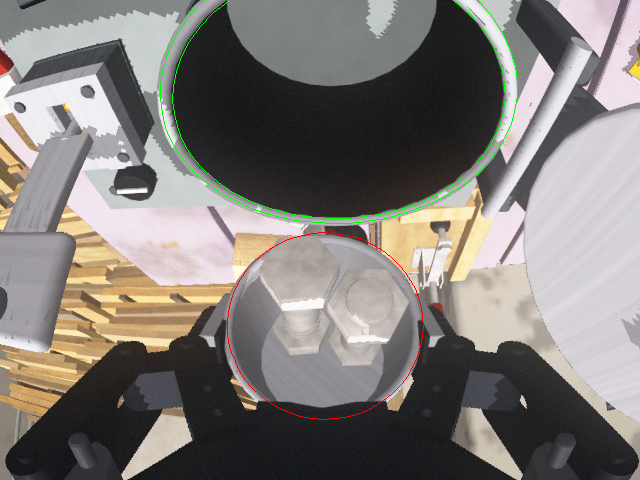

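>>> drive_tool(
  delta_pos=[
    [-0.1, 0.14, 0.0],
    [-0.15, 0.2, 0.05],
    [-0.2, 0.27, 0.1],
    [-0.2, 0.27, 0.1],
    [-0.2, 0.27, 0.1],
  ],
  rot=[
    [-0.0725, -0.051, -0.003],
    [-0.14, -0.1, -0.003],
    [-0.212, -0.157, -0.003],
    [-0.212, -0.157, -0.003],
    [-0.212, -0.157, -0.003],
  ],
  jaw=[-1, -1, -1, -1, -1],
)

```text
time: 18.22
ee_pos: [517.0, 162.0, 138.0]
ee_rot: [2.094, -0.0, 0.647]
force: [-0.2, -1.0, -3.3]
grip_width: 64.6
```

```bash
python3 - <<'E'
from h import *
p=wpose(); s=sensors.get_state(); print(p[0],s['ee_rot'],s['force'],s['q'])
tell(105,-38,112);tell(112,-38,112);tell(116,-38,112)
d=snap('side','d17.png'); w=snap('wrist','w17.png')
cv2.imwrite('pics/c17.png',np.hstack([cv2.resize(d[190:310,240:360],(400,400)),cv2.resize(w[100:420,160:480],(400,400))])[:,:,::-1])
E
```

```text
[516.97973008 162.01189683 138.04379939] [ 2.09446159e+00 -3.94453630e-04  6.47358099e-01] [-0.24503766 -0.9955504  -3.34564931] [ 0.69271944  0.4986628  -0.43763868  0.71247152 -1.04537023  1.66132551]
(105, -38, 112) [516.2 161.9 138.1] 2.094 [-0.032, -0.003, 0.001] [-0.0006, 0.0, -0.0004]
(112, -38, 112) [514.2 164.6 140.8] 1.972 [-0.113, 0.105, 0.11] [-0.0981, -0.0736, -0.0004]
(116, -38, 112) [512.9 166.3 142.1] 1.902 [-0.162, 0.17, 0.164] [-0.1538, -0.1157, -0.0004]
```

View pics/c17.png

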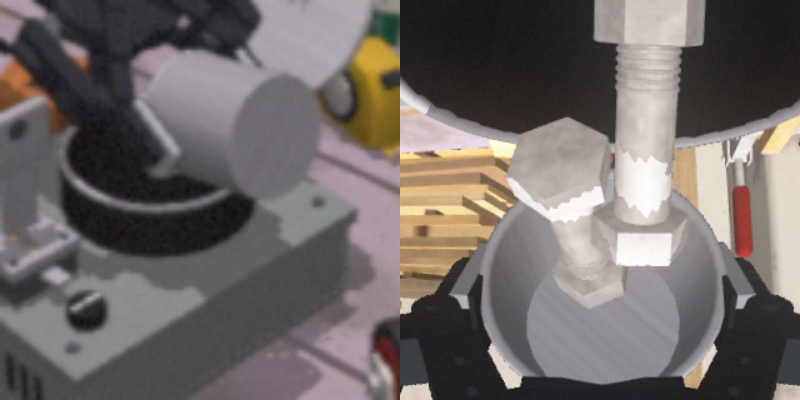

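Bolts are sliding out: the right bolt is about halfway out over the bowl and the left one is starting. I'll hold, then tip a little more.

>>> drive_tool(
  delta_pos=[
    [0, 0, 0],
    [0, 0, 0],
    [0, 0, 0],
  ],
  rot=[
    [0, 0, 0],
    [0, 0, 0],
    [0, 0, 0],
  ],
  jaw=[-1, -1, -1],
)

```text
time: 18.57
ee_pos: [518.1, 161.4, 140.5]
ee_rot: [2.092, -0.005, 0.646]
force: [0.6, 0.1, -1.4]
grip_width: 64.9
```

```bash
python3 - <<'E'
from h import *
s=sensors.get_state(); print(s['force'])
d=snap('side','d18.png'); w=snap('wrist','w18.png')
cv2.imwrite('pics/c18.png',np.hstack([cv2.resize(d[190:310,240:360],(400,400)),cv2.resize(w[20:420,120:520],(400,400))])[:,:,::-1])
E
```

```text
[ 0.58940265  0.13207455 -1.415355  ]
```

View pics/c18.png

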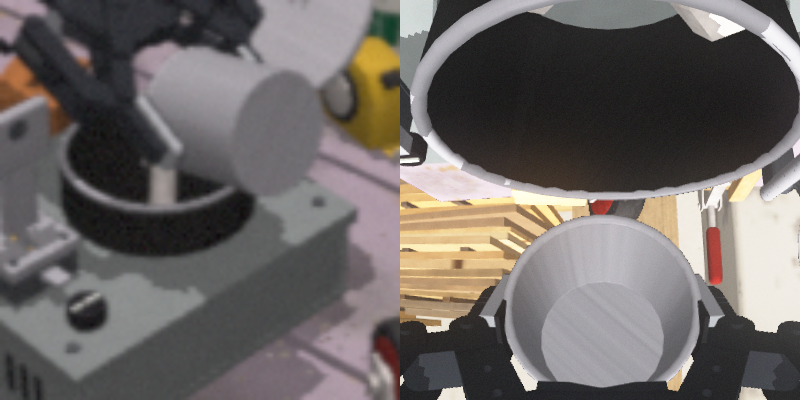

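>>> drive_tool(
  delta_pos=[
    [0, 0, 0.4],
    [0.05, -0.04, 1],
    [0.1, -0.08, 1.6],
    [0.2, -0.2, 2],
    [0.3, -0.4, 2.2],
    [0.45, -0.6, 2.2],
    [0.6, -0.8, 2.2],
    [0.75, -1, 2.2],
  ],
  rot=[
    [0, 0, 0],
    [0.05, 0.04, 0],
    [0.12, 0.09, 0],
    [0.2, 0.15, 0],
    [0.29, 0.22, 0],
    [0.38, 0.29, 0],
    [0.47, 0.36, 0],
    [0.56, 0.42, 0],
  ],
  jaw=[-1, -1, -1, -1, -1, -1, -1, -1],
)

```text
time: 19.33
ee_pos: [536.5, 136.4, 196.8]
ee_rot: [2.795, -0.007, 0.645]
force: [0.3, -0.6, -2.3]
grip_width: 64.7
```

```bash
python3 - <<'E'
from h import *
s=sensors.get_state(); print(s['ee_pos'],s['ee_rot'],s['q'])
print(plan([435.5,-14.7,150],np.pi+.785,0))
d=snap('side','d19.png'); w=snap('wrist','w19.png'); b=snap('scene','s19.png')
cv2.imwrite('pics/c19.png',np.hstack([cv2.resize(b[200:320,250:390],(400,343)),cv2.resize(d[180:320,210:360],(400,373))[:343]])[:,:,::-1])
E
```

```text
[536.54177576 136.40805677 196.76542125] [ 2.79459089 -0.00728594  0.64507991] [ 0.31390637  0.25584446 -0.23158475  0.95952435 -0.32506727  1.22056669]
(array([-4.042, -6.044, -1.871]), array([ 1.0884,  0.3707, -0.5697]))
```

View pics/c19.png

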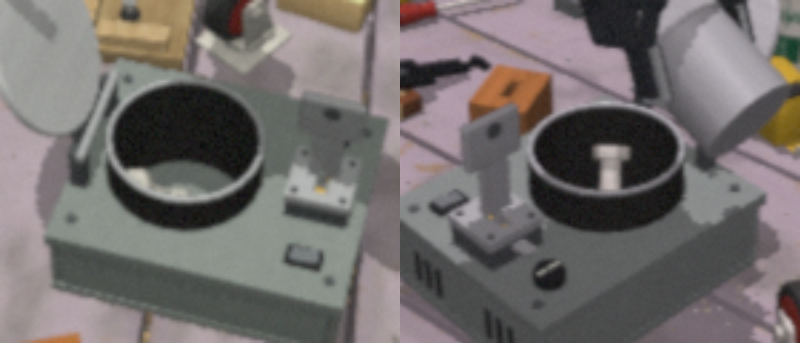

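View pics/w19.png

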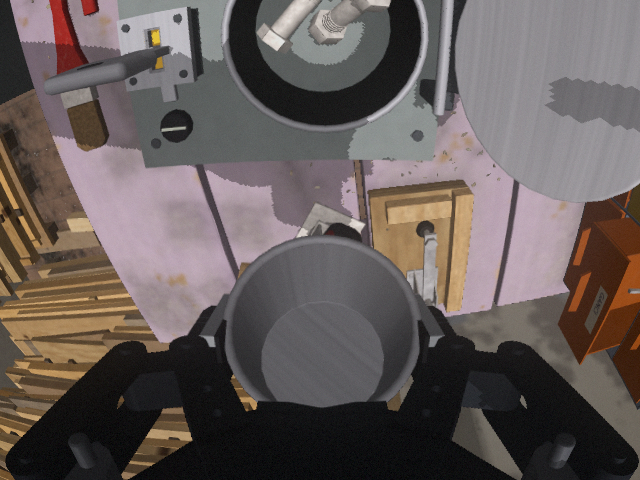

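>>> drive_tool(
  delta_pos=[
    [-0.3, -0.5, 0.2],
    [-0.7, -1.1, 0.2],
    [-1.2, -1.8, 0.1],
    [-1.7, -2.5, 0],
    [-2.2, -3.2, 0],
    [-2.7, -4, 0],
    [-3.2, -4.8, -0.3],
    [-3.6, -5.4, -0.6],
  ],
  rot=[
    [0.09, 0.03, -0.047],
    [0.18, 0.06, -0.094],
    [0.27, 0.09, -0.141],
    [0.36, 0.12, -0.188],
    [0.45, 0.15, -0.235],
    [0.54, 0.18, -0.282],
    [0.63, 0.21, -0.33],
    [0.72, 0.245, -0.377],
  ],
  jaw=[-1, -1, -1, -1, -1, -1, -1, -1],
)

```text
time: 20.15
ee_pos: [444.9, 0.8, 179.4]
ee_rot: [-2.739, -0.084, 0.213]
force: [0.5, -0.5, -3.4]
grip_width: 64.6
```

```bash
python3 - <<'E'
from h import *
s=sensors.get_state(); print(s['ee_pos'],s['ee_rot'],s['q'])
print(plan([435.5,-14.7,80],np.pi+.785,0))
E
```

```text
[444.9184378    0.8370749  179.42765417] [-2.73874397 -0.0837104   0.21343244] [-0.40571109  0.24476156 -0.31642267  1.18756133  0.37245966  0.90093658]
(array([-0.377, -0.621, -3.977]), array([ 0.3715,  0.1231, -0.1947]))
```

>>> drive_tool(
  delta_pos=[
    [-0.2, -0.3, -0.3],
    [-0.38, -0.62, -0.8],
    [-0.38, -0.62, -1.5],
    [-0.38, -0.62, -2.3],
    [-0.38, -0.62, -3.2],
    [-0.38, -0.62, -3.98],
    [-0.38, -0.62, -3.98],
    [-0.38, -0.62, -3.98],
  ],
  rot=[
    [0.1, 0.03, -0.05],
    [0.2, 0.06, -0.1],
    [0.29, 0.09, -0.15],
    [0.3715, 0.123, -0.195],
    [0.3715, 0.123, -0.195],
    [0.3715, 0.123, -0.195],
    [0.3715, 0.123, -0.195],
    [0.3715, 0.123, -0.195],
  ],
  jaw=[-1, -1, -1, -1, -1, -1, -1, -1],
)

```text
time: 20.82
ee_pos: [435.1, -12.7, 79.0]
ee_rot: [-2.356, 0.003, 0.003]
force: [-0.5, 0.1, -1.3]
grip_width: 65.0
```

```bash
python3 - <<'E'
from h import *
s=sensors.get_state(); print(s['ee_pos'],s['ee_rot'],s['force'])
print(plan([435.5,-14.7,42],np.pi+.785,0))
b=snap('scene','s20.png'); cv2.imwrite('pics/c20.png',cv2.resize(b[150:300,340:500],(640,600))[:,:,::-1])
E
```

```text
[435.1126201  -12.66804662  78.98543317] [-2.35621186  0.00347752  0.00257148] [-0.4678454   0.11600462 -1.3465361 ]
(array([ 0.015, -0.081, -1.479]), array([-0.0004, -0.0035, -0.0026]))
```

View pics/c20.png

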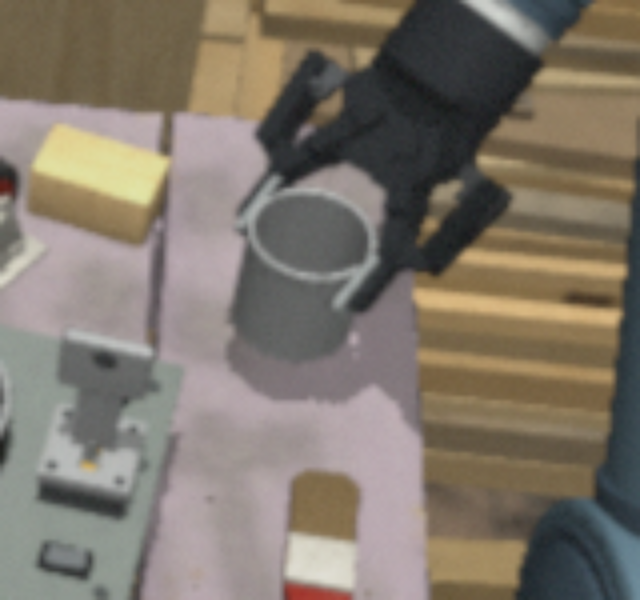

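>>> drive_tool(
  delta_pos=[
    [0, -0.03, -0.5],
    [0, -0.08, -1],
    [0, -0.08, -1.4],
    [0, -0.08, -1.5],
    [0, -0.08, -1.5],
    [0, -0.08, -1.5],
  ],
  rot=[
    [0, -0.003, -0.003],
    [0, -0.003, -0.003],
    [0, -0.003, -0.003],
    [0, -0.003, -0.003],
    [0, -0.003, -0.003],
    [0, -0.003, -0.003],
  ],
  jaw=[-1, -1, -1, -1, -1, -1],
)

```text
time: 21.37
ee_pos: [436.4, -15.8, 42.3]
ee_rot: [-2.357, -0.003, -0.003]
force: [-0.2, -0.2, -1.9]
grip_width: 64.8
```

>>> drive_tool(
  delta_pos=[
    [0, 0, -0.05],
    [0, 0, -0.1],
    [0, 0, -0.1],
    [0, 0, -0.1],
  ],
  rot=[
    [0, 0, 0],
    [0, 0, 0],
    [0, 0, 0],
    [0, 0, 0],
  ],
  jaw=[-1, -1, -1, -1],
)

```text
time: 21.7
ee_pos: [436.5, -16.0, 39.6]
ee_rot: [-2.357, -0.003, -0.003]
force: [-0.6, -0.5, -2.2]
grip_width: 64.8
```

>>> drive_tool(
  delta_pos=[
    [0, 0, -0.04],
    [0, 0, -0.08],
    [0, 0, -0.08],
    [0, 0, -0.08],
  ],
  rot=[
    [0, 0, 0],
    [0, 0, 0],
    [0, 0, 0],
    [0, 0, 0],
  ],
  jaw=[-1, -1, -1, -1],
)

```text
time: 22.03
ee_pos: [436.6, -15.9, 38.2]
ee_rot: [-2.356, -0.003, -0.004]
force: [-0.3, -0.1, 5.5]
grip_width: 65.1
```

Contact (force turned from −2 N to +5.5 N). Release and back off along the tool axis.

>>> drive_tool(
  delta_pos=[
    [0, 0, 0.02],
    [0, 0, 0.02],
    [0, 0, 0.02],
    [0, 0, 0.02],
    [0, 0, 0.02],
    [0, 0, 0.02],
  ],
  rot=[
    [0, 0, 0],
    [0, 0, 0],
    [0, 0, 0],
    [0, 0, 0],
    [0, 0, 0],
    [0, 0, 0],
  ],
  jaw=[1, 1, 1, 1, 1, 1],
)

```text
time: 22.53
ee_pos: [436.4, -15.9, 37.9]
ee_rot: [-2.357, -0.003, -0.003]
force: [0.7, 1.2, 0.3]
grip_width: 85.4
```

>>> drive_tool(
  delta_pos=[
    [0, -0.3, 0.3],
    [0, -0.8, 0.8],
    [0, -1.5, 1.5],
    [0, -2.2, 2.2],
    [0, -3, 3],
    [0, -4, 4],
    [0, -5, 5],
    [0, -5, 5],
  ],
  rot=[
    [0, 0, 0],
    [0, 0, 0],
    [0, 0, 0],
    [0, 0, 0],
    [0, 0, 0],
    [0, 0, 0],
    [0, 0, 0],
    [0, 0, 0],
  ],
  jaw=[1, 1, 1, 1, 1, 1, 1, 1],
)

```text
time: 23.2
ee_pos: [438.4, -145.9, 166.3]
ee_rot: [-2.362, -0.009, -0.007]
force: [0.3, -0.8, -0.2]
grip_width: 85.3
```

```bash
python3 - <<'E'
from h import *
s=sensors.get_state(); print(s['ee_pos'],s['force'],s['time'])
b=snap('scene','s21.png'); d=snap('side','d21.png'); w=snap('wrist','w21.png')
for l in ['cup_middle','cup_rim','castor','offcut','tape_measure','key_bow','bolt_a_middle','tumbler']:
  for c in ['scene','side']: print(c,l,[(np.round(d['xyz'],1).tolist(),round(d['confidence'],2)) for d in mark_of(c,l)][:3])
E
```

```text
[ 438.40116077 -145.89487316  166.25553608] [ 0.3199087  -0.81961566 -0.24036365] 23.2
scene cup_middle [([436.7, -35.5, 34.3], 0.98), ([436.5, -28.1, 68.6], 0.57)]
side cup_middle []
scene cup_rim [([462.9, 199.0, 3.4], 0.48)]
side cup_rim []
scene castor [([602.4, 64.7, -4.2], 0.96)]
side castor []
scene offcut [([592.6, -26.8, -1.0], 0.89)]
side offcut []
scene tape_measure [([636.9, 364.3, -0.6], 0.86)]
side tape_measure []
scene key_bow [([328.5, 455.5, 13.1], 0.62), ([403.5, 154.4, 157.0], 0.61)]
side key_bow []
scene bolt_a_middle []
side bolt_a_middle []
scene tumbler [([463.4, 199.9, 0.0], 0.85), ([638.9, 366.9, -0.2], 0.64), ([436.3, -36.0, 35.4], 0.55)]
side tumbler []
```

View pics/s21.png

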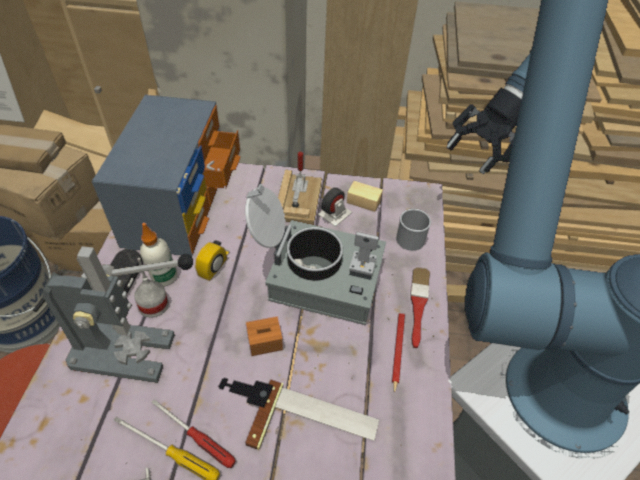

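View pics/w21.png

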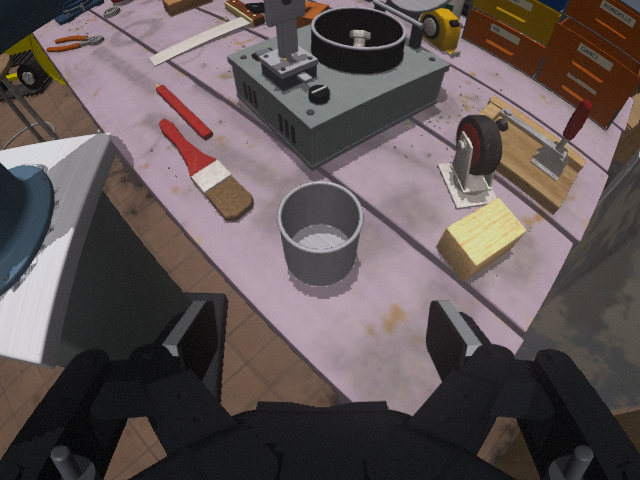

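```bash
python3 - <<'E'
from h import *
print(job.close_job(), sensors.get_state()['time'])
E
```

```text
the job is handed in; nothing more can be done
the job is handed in; nothing more can be done
```

The job is done and handed in at about 24 s of the allowed 69 s; no verdict was reported.

- **Key:** I took the bare steel key from its block and pushed it down until it met the cavity floor at about 22 N. I then turned it about 1.58 rad clockwise. The lid sprang fully open, and the key was left in the lock.
- **Bolts:** I gripped the cup at a 45 degree lean and tipped it to about 105 degrees, with its lip about 10 mm above the collar. Both bolts slid into the bowl, and the wrist picture afterwards shows both in the bowl and the cup empty.
- **Cup:** It stands upright and empty within a few millimetres of where it started. I felt it touch the table at 5.5 N before letting go.

**Last checks:** In the final scene and wrist pictures the castor, offcut and tape measure are unmoved within measuring error, the lid is open, the key bow shows at lock height, and the arm is clear of everything. The side camera was no use in that last check, as its network returned nothing for any of them. The scene camera reported no bolt either, so the bolts rest on what I saw in the wrist pictures.

**One oddity:** the black look-alike key, which stood upright at the start, was lying down by 2.5 s, before the gripper came near it, and I never touched it.

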